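Lock the offcut holder with its cam and fill it

TASK

Slide the loose four-cup holder along its base board until it meets the rubber buffers (turn the cam back open first if its hook stands in the bolt's way), then turn the cam lock clockwise the full half turn so that its hook draws the holder in tight. Only when the holder is locked, stand every timber offcut that lies on the table upright in the white cups, and leave the other things on the bench where they are.

Things in the scene. Friction and masses are not known exactly. Their poses are not given: they have to be found in the camera images.
- rack: Fixed plywood base board, 160 x 350 x 12 mm, on the table; origin at the centre of its underside. The holder slides on it along the board's y axis; the cam is near its +y end (axis at y = 133 mm). A timber crosspiece (y = 75 to 93 mm, top 48 mm above the table, notched for the bolt) stands across it; two rubber buffers stick 8 mm out of its -y face.
- holder (a joint): Sliding holder, how far it stands from home, m. 0 = home, tight on the crosspiece; grows towards the board's -y; starts at 0.034 to 0.060. About 2.5 N of friction until it meets the buffers at 0.008; these add 1.4 N per mm, so it does not stay home by hand. From its front board (top 60 mm above the table) a bolt reaches 44 mm to +y with a pin, 8 mm in dia., hanging from its end into the cam.
- cup0 (a point): Centre of the inner floor of a white plastic pipe cup on the holder, 34 mm above the table; inner dia. 50 mm, outer 56 mm (61 mm by the mouth), 76 mm deep (rim 110 mm above the table). z points up; x and y as the base board's. The cup at the board's -x side, next to the crosspiece.
- cup1 (a point): As cup0: the cup at the +x side, next to the crosspiece (72 mm from cup0).
- cup2 (a point): As cup0: the cup at the -x side, next to the tab (70 mm from cup0).
- cup3 (a point): As cup0: the cup at the +x side, next to the tab.
- cam (a joint): Angle of the cam disc (72 mm dia., with a spiral hook), rad: 0 = open, grows clockwise seen from above, stops at 3.14 (half a turn). Starts at 0 to 0.9. Below 0.3 its mouth lets the pin in; above 0.4 the hook blocks the pin 15 to 25 mm from home. With the holder at the buffers (joint holder under 0.010) turning clockwise draws it home by 2.8 rad; takes up to 0.25 N m, stays where left.
- rod0: Square timber offcut, 170 x 20 x 20 mm, about 50 g; origin at its centre, x axis along its length. It lies flat on the table, its length roughly along the world's y; absent in some runs. All are alike and either end may go down. Fully down in a cup its centre is 85 mm above the cup floor.
- rod1: Square timber offcut, 170 x 20 x 20 mm, about 50 g; origin at its centre, x axis along its length. It lies flat on the table, its length roughly along the world's y; absent in some runs. All are alike and either end may go down. Fully down in a cup its centre is 85 mm above the cup floor.
- rod2: Square timber offcut, 170 x 20 x 20 mm, about 50 g; origin at its centre, x axis along its length. It lies flat on the table, its length roughly along the world's y; absent in some runs. All are alike and either end may go down. Fully down in a cup its centre is 85 mm above the cup floor.
- rod3: Square timber offcut, 170 x 20 x 20 mm, about 50 g; origin at its centre, x axis along its length. It lies flat on the table, its length roughly along the world's y; absent in some runs. All are alike and either end may go down. Fully down in a cup its centre is 85 mm above the cup floor.
- tin: Closed steel tin, 80 mm dia., 100 mm high; origin at its underside. A bystander: leave it.
- elbow: Grey plastic pipe elbow, 50 mm thick, about 130 x 125 mm, lying flat; origin at its underside. A bystander: leave it.
- coupling: White plastic pipe ring, 72 mm dia., 34 mm high; origin at its underside. A bystander: leave it.
- rule: Yellow tape measure, 70 x 65 x 34 mm; origin at its underside. A bystander: leave it.
- driver: Screwdriver lying on the table; origin at its underside. A bystander: leave it.
- screws: Cardboard screw box, 90 x 130 x 50 mm; origin at its underside. A bystander: leave it.
- flange: White plastic flange, 100 mm dia., 45 mm high; origin at its underside. A bystander: leave it.
- tab_top (a point): Middle of the top edge of the holder's push tab, an upright wooden plate at the holder's -y end: 60 mm along the board's x, 10 mm thick along y, its top 80 mm above the table and its lower edge on the slab 50 mm below. Axes as the base board's. Push its far (-y) face towards +y (the slab ends flush with that face), or pinch it across its 10 mm; 30 mm are free between it and the nearest cups.
- cam_grip (a point): Centre of the cam's grip bar, on the cam's upright axis, 56 mm above the table. The steel bar is 48 mm long along this point's own x axis, 12 mm thick along its y and 30 mm high (41 to 71 mm above the table). It turns with the cam; z points up. Bolt and hook stay below 40 mm, so fingertips must not go lower than that.
Mind the look-alikes: they are no part of the job. Leave any turquoise look-alike of the rod3 alone.

How it is judged:
By the outcome, as a careful person would: the job done as asked, in the order asked, and still so for the second after the job is handed in, with the robot touching nothing.
Of rod0, rod1, rod2, rod3 only 2 to 4 are there at a start; the rules pass over those that are not, and their reading is None.
At some moment in a run one of rod0, rod1, rod2, rod3 may be knocked a few centimetres aside while the robot is not near it.
Once in a run the grip may slacken for a moment while it holds something.
It also fails if it takes over 210 s, if anything falls off the work surface, if the arm or the gripper's body presses on something with over 40 N, if the wrist force passes 120 N, or if a joint passes its speed limit or range.

ROBOT

A 6-joint arm with a two-finger parallel gripper is mounted at the origin on the work surface. World frame = base frame: x ahead of the robot, y to its left, z up, the work surface at z = 0. Lengths are in m, angles in rad, forces in N, time in s.
With the tool pointing down it reaches from about 0.375 to 0.9 m from the base axis. Payload 3.1 kg.
Tool frame: the origin (TCP) lies between the finger pads; the fingertips stand robot.finger_overhang ahead of it and the grasp point (between the pads) lies 3 mm ahead of it (robot.finger_overhang is the distance from the TCP to the fingertips, in m); z points along the fingers, y is the line along which they close (so a half turn about z gives the same grasp; the last joint's range is limited). The gripper opens to 87 mm and grips with 3 to 60 N. Pads are 19 mm wide; open, the fingers measure 117 mm over their backs; the gripper's body (75 mm by 190 mm) begins 51 mm behind the grasp point.
Start: joints at [-1.302, 0.527, 1.433, -0, 1.181, -0.178], TCP at [0.271, -0.563, 0.245] pointing down, gripper open.
Joint ranges: [-3.08, 3.08], [-0.75, 2.2], [0.22, 2.44], [-1.43, 4.57], [0, 2.65], [-2.85, 2.85]. Speed limits (rad/s): [2.79, 2.79, 3.14, 3.14, 3.14, 3.14].

INTERFACE

Orientations are given as a unit quaternion [x, y, z, w].
In Python, from rig import get_obs, vision, hand_in, nets, robot gives the robot as it stands.
- The arm moves only by the tool apply_moves, never from a script. Its argument "series" is a list of rows, each an object with "offset": the shift along the world's x, y, z in cm, a list of three; "rot": the turn, a rotation vector about the world's x, y, z in degrees, a list of three. A call has 1 to 20 rows; each row is the pose to reach, as a shift and turn from the pose commanded when the call began; what a row does not reach only later rows make up. A row lasts 1/10 s, in which the tool goes at most 50 mm and 8.59 degrees, less where a joint would pass 70% of its speed; a pose out of reach is approached as far as the arm can. A call with a gripper value outside its range is refused whole. "hand" is the opening, from 0 (shut) to 1 (fully open), set as the call begins (left out, the last holds). The fingers move at their own pace and stop on an object; "newtons" is the grip in N (left out, the last holds). Time passes only in rows, so rows that repeat a pose let the fingers close. It gives the time, the measured TCP pose, the force, the opening and the grip force at its end, in the units of the state.
- get_obs(): the state, without advancing time (a new reading comes with each control period).
- vision.camera(name): name is "scene" or "top"; returns the picture (420x560x3 uint8, red, green, blue); there is no depth.
- vision.calibration(name): a dict with "K" (3x3 intrinsics, pixels), "R" (3x3) and "t" (3): a world point X has camera coordinates R X + t. Camera axes: x right, y down, z forward; pixel columns grow to the right and rows downward; lengths in m; the calibration is good to about 2 mm. A picture is of the moment at which its call begins. calibration takes no time and is no camera call.
- hand_in(): hands the job in; it is judged then, once.
Trained networks look in the newest picture that a camera, given by its name, has taken for a name from the list of things; names that differ only in an ending like _2 or _b are one class to them, and where a whole thing is asked for, a point or a joint stands for the part that bears it (a point fixed in the world has none). Each returns a list of dicts, best first, with "conf" (0 to 1); they miss things now and then, are a little off and sometimes report something else, mostly with a low value. They report only what shows in the picture. A call takes as long as a camera call. They do not tell look-alikes from the thing itself.
- nets.search_frame(camera, query): "centre" ([x, y, z] in m, in world coordinates, good to about 4 mm: the middle of the surface that is visible of it).
- nets.spot_point(camera, query): "centre" ([x, y, z] in m, in world coordinates, good to about 4 mm: a listed point, or the origin of a listed thing).
The state is a dict: "time": time; "q": joint angles; "joint_velocities": joint speeds; "joint_torque": joint torques, N m; "position": TCP position; "tool_rot": TCP orientation; "ft_force": force on the tool from outside, world axes, zero at the start; "moment": the same for the moment, N m; "grip_width": finger opening in m; "grip_force": force on a finger pad.
Only numpy, scipy, OpenCV 4.12 (cv2) and the standard library are available. Lean on these libraries where they do the work, as an engineer would, in place of code of your own. Each camera call takes 0.05 s, during which the arm holds its last target. There are 200 camera calls.

## Working session

There is one attempt and no reset: what is moved stays moved. The work goes in short steps, Python scripts to look and compute and a tool call to move; the robot and the scene stay as the last step left them, time stands still between calls to the robot, and variables do not carry over. Pictures are saved under pics/ and viewed, at most 14 in all, crops included, and the job is handed in when it is done.

Besides the shell and the picture viewer there is one more tool, called after "Call:" as name(argument=value, ...), one argument or row to a line, values as JSON. apply_moves: Moves the arm, as the interface text tells. Its arguments: {"type":"object","properties":{"series":{"type":"array"},"hand":{"type":"number"},"newtons":{"type":"number"}},"required":["series"]}

```bash
ls; mkdir -p pics
python3 - <<'E'
from rig import get_obs, vision, nets, robot
import cv2, numpy as np
print(robot.finger_overhang); o=get_obs(); print(o['position'],o['tool_rot'],o['time'])
for c in ('scene','top'):
    im=vision.camera(c); cv2.imwrite(f'pics/{c}0.png',im[:,:,::-1])
    k=vision.calibration(c); print(c,np.round(k['K'],1).tolist(),np.round(k['R'],3).tolist(),np.round(k['t'],3).tolist())
    for q in ['rack','tab_top','cam_grip','cup0','cup1','cup2','cup3','rod0']:
        for r in nets.spot_point(c,q)[:5]: print(c,q,np.round(r['centre'],3),round(r['conf'],2))
E
```

```text
pics
0.022
[ 0.27046362 -0.5626854   0.24355157] [ 9.75036525e-01  2.22041823e-01 -5.33845644e-05 -1.09589728e-03] 0.0
scene [[379.3, 0.0, 277.4], [0.0, 379.3, 213.4], [0.0, 0.0, 1.0]] [[-0.462, 0.887, -0.017], [0.63, 0.314, -0.711], [-0.625, -0.339, -0.703]] [0.322, -0.267, 1.381]
scene rack [0.527 0.163 0.002] 0.93
scene rack [0.515 0.009 0.079] 0.21
scene tab_top [0.516 0.012 0.08 ] 0.59
scene tab_top [0.769 0.051 0.001] 0.24
scene cam_grip [0.533 0.295 0.055] 0.84
scene cam_grip [0.552 0.072 0.036] 0.69
scene cam_grip [0.526 0.162 0.002] 0.67
scene cup0 [0.492 0.146 0.033] 0.93
scene cup0 [0.554 0.07  0.034] 0.73
scene cup0 [0.486 0.077 0.032] 0.72
scene cup0 [0.558 0.137 0.033] 0.56
scene cup1 [0.492 0.146 0.033] 0.93
scene cup1 [0.554 0.07  0.034] 0.73
scene cup1 [0.486 0.077 0.032] 0.72
scene cup1 [0.558 0.137 0.033] 0.56
scene cup2 [0.492 0.146 0.033] 0.93
scene cup2 [0.554 0.07  0.034] 0.73
scene cup2 [0.486 0.077 0.032] 0.72
scene cup2 [0.558 0.137 0.033] 0.56
scene cup3 [0.492 0.146 0.033] 0.93
scene cup3 [0.554 0.07  0.034] 0.73
scene cup3 [0.486 0.077 0.032] 0.72
scene c
[... 444 characters left out ...]
081] 0.63
top cam_grip [0.533 0.293 0.056] 0.9
top cup0 [0.56  0.14  0.035] 0.93
top cup0 [0.492 0.145 0.035] 0.89
top cup0 [0.556 0.071 0.031] 0.86
top cup0 [0.483 0.07  0.034] 0.62
top cup1 [0.56  0.14  0.035] 0.93
top cup1 [0.492 0.145 0.035] 0.89
top cup1 [0.556 0.071 0.031] 0.86
top cup1 [0.483 0.07  0.034] 0.62
top cup2 [0.56  0.14  0.035] 0.93
top cup2 [0.492 0.145 0.035] 0.89
top cup2 [0.556 0.071 0.031] 0.86
top cup2 [0.483 0.07  0.034] 0.62
top cup3 [0.56  0.14  0.035] 0.93
top cup3 [0.492 0.145 0.035] 0.89
top cup3 [0.556 0.071 0.031] 0.86
top cup3 [0.483 0.07  0.034] 0.62
top rod0 [ 0.659 -0.265  0.009] 0.64
top rod0 [ 0.579 -0.22   0.006] 0.6
top rod0 [ 0.429 -0.206  0.008] 0.56
```

View pics/scene0.png

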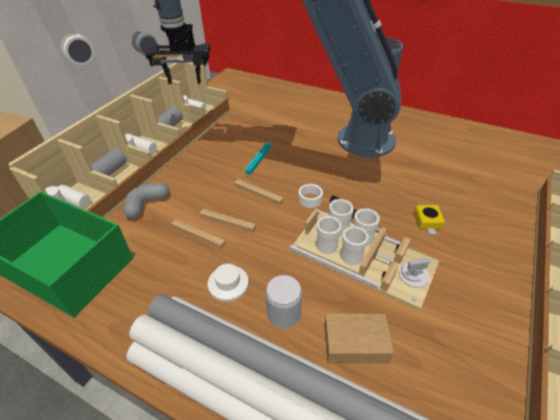

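View pics/top0.png

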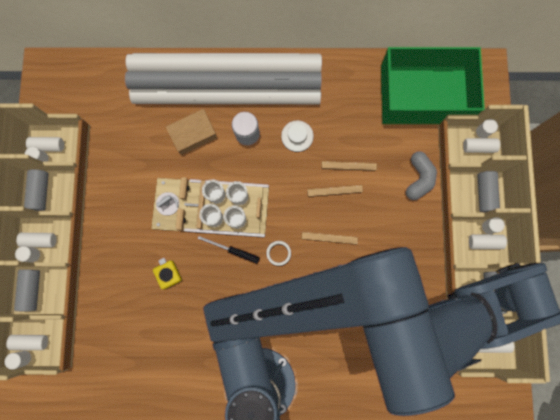

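The scene picture shows three timber rods, near (258,190), (228,220) and (198,234), and the turquoise look-alike near (258,158). The rack is near (365,245) with its cam at (415,272). I'll zoom in on the cam and measure the rod angles.

```bash
cat > h.py <<'E'
import numpy as np, cv2
from rig import get_obs, vision, nets, hand_in, robot
def plane(c,uv,z):
    k=vision.calibration(c); K,R,t=map(np.array,(k['K'],k['R'],k['t']))
    d=R.T@np.linalg.solve(K,np.array([uv[0],uv[1],1.])); o=-R.T@t
    return (o+d*(z-o[2])/d[2])[:2]
def pix(c,X):
    k=vision.calibration(c); p=np.array(k['K'])@(np.array(k['R'])@np.array(X)+np.array(k['t'])); return p[:2]/p[2]
def rods(c='top',im=None):
    """timber rods: pixels of wood lighter than table, oriented by minAreaRect of plane points z=.02"""
    im=vision.camera(c) if im is None else im
    out=[]
    for r in nets.search_frame(c,'rod0'):
        if r['conf']<.3: continue
        u,v=pix(c,r['centre']); w=45
        x0,y0=max(0,int(u)-w),max(0,int(v)-w); p=im[y0:int(v)+w,x0:int(u)+w].astype(int)
        b=cv2.medianBlur(p.astype(np.uint8),3).astype(int)
        bg=np.median(b.reshape(-1,3),0); m=((b-bg).sum(2)>60).astype(np.uint8)
        n,l,s,ce=cv2.connectedComponentsWithStats(m)
        i=min(range(1,n),key=lambda i:np.hypot(*(ce[i]-[u-x0,v-y0])) if s[i][4]>60 else 1e9)
        q=np.argwhere(l==i)[:,::-1]+[x0,y0]
        P=np.array([plane(c,a,.02) for a in q]); mu=P.mean(0); W,V=np.linalg.eigh(np.cov((P-mu).T))
        a=np.degrees(np.arctan2(V[1,1],V[0,1]))%180
        e=(P-mu)@V[:,1]
        out.append((np.round(r['centre'],3),round(r['conf'],2),np.round(mu,3),round(a,1),round(np.ptp(e),3),im[int(v),int(u)]))
    return out
E
python3 - <<'E'
from h import *
for c in('top','scene'):
    for r in rods(c): print(c,*r)
s=vision.camera('scene'); t=vision.camera('top')
a=cv2.resize(s[190:305,285:445],None,fx=3.5,fy=3.5,interpolation=3); b=cv2.resize(t[170:245,145:275],None,fx=4,fy=4,interpolation=3)
W=max(a.shape[1],b.shape[1]); z=np.zeros((a.shape[0],W,3),np.uint8); z[:,:a.shape[1]]=a
cv2.imwrite('pics/crop1.png',cv2.resize(a,None,fx=1,fy=1)[:,:,::-1]); cv2.imwrite('pics/crop2.png',b[:,:,::-1])
E
```

```text
Traceback (most recent call last):
  File "h.py", line 22, in rods
    P=np.array([plane(c,a,.02) for a in q]); mu=P.mean(0); W,V=np.linalg.eigh(np.cov((P-mu).T))
                ~~~~~^^^^^^^^^
  File "h.py", line 4, in plane
    k=vision.calibration(c); K,R,t=map(np.array,(k['K'],k['R'],k['t']))
ValueError: time passes only in moves, steps and waits
```

```bash
python3 - <<'E'
s=open('h.py').read()
s=s.replace("def plane","C={}\ndef cal(c):\n    if c not in C: C[c]=vision.calibration(c)\n    return C[c]\ndef plane",1).replace("k=vision.calibration(c)","k=cal(c)")
open('h.py','w').write(s)
E
python3 - <<'E'
from h import *
for c in('top','scene'):
    for r in rods(c): print(c,*r)
s=vision.camera('scene'); t=vision.camera('top')
a=cv2.resize(s[190:305,285:445],None,fx=3.5,fy=3.5,interpolation=3); b=cv2.resize(t[170:245,145:275],None,fx=4,fy=4,interpolation=3)
z=np.zeros((a.shape[0]+0,0,3),np.uint8)
cv2.imwrite('pics/crop1.png',a[:,:,::-1]); cv2.imwrite('pics/crop2.png',b[:,:,::-1])
E
```

```text
top [ 0.654 -0.266  0.02 ] 0.67 [ 0.659 -0.265] 88.7 0.166 [184 149 104]
top [ 0.432 -0.206  0.02 ] 0.63 [ 0.432 -0.205] 85.1 0.169 [188 154 110]
scene [ 0.44  -0.201  0.018] 0.93 [ 0.432 -0.204] 85.3 0.167 [189 154 108]
scene [ 0.665 -0.263  0.02 ] 0.92 [ 0.659 -0.267] 88.4 0.169 [194 160 114]
scene [ 0.586 -0.219  0.021] 0.9 [ 0.58  -0.223] 94.9 0.166 [196 162 116]
scene [ 0.295 -0.287  0.02 ] 0.85 [ 0.432 -0.205] 84.9 0.167 [ 12 169 166]
```

View pics/crop1.png

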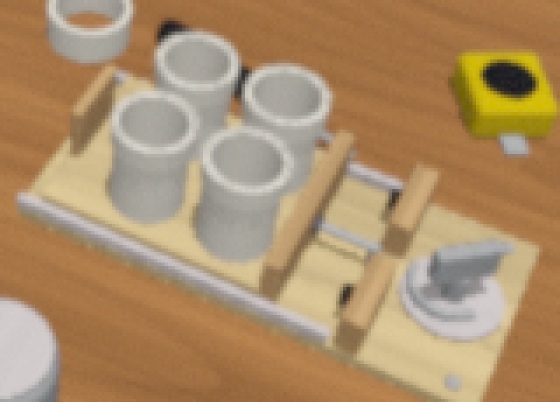

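View pics/crop2.png

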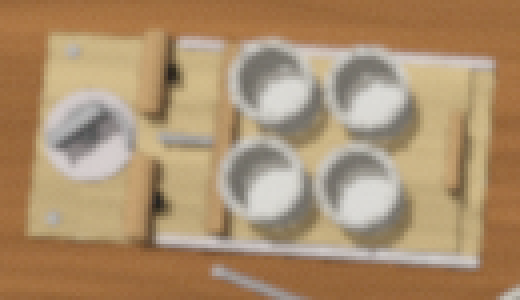

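Crop 1 shows the cam disc near (455,290), with its bar running from (432,275) to (510,245). The bolt points at the crosspiece and the holder stands clear of the buffers. In crop 2 the top of the bar runs from about (50,140) to (112,107). Next I'll work out the bar angle.

Run:
```python
from h import *
f1=lambda x,y:(285+x/3.5,190+y/3.5); f2=lambda x,y:(145+x/4,170+y/4)
for c,f,a,b in(('scene',f1,(432,262),(502,240)),('scene',f1,(440,277),(510,248)),('top',f2,(50,140),(112,107))):
    A,B=plane(c,f(*a),.071),plane(c,f(*b),.071); d=B-A; print(c,A,B,np.degrees(np.arctan2(d[1],d[0])),np.hypot(*d))
# board yaw from edges in top, z=.012
for a,b in(((48,33),(28,238)),((28,238),(155,247)),((48,33),(150,36))):
    A,B=plane('top',f2(*a),.012),plane('top',f2(*b),.012);d=B-A;print(A,B,np.degrees(np.arctan2(d[1],d[0])))
# bar overlay check
t=vision.camera('top');s=vision.camera('scene');outs=[]
for c,im,(x0,x1,y0,y1) in(('top',t,(150,190,185,220)),('scene',s,(390,445,245,300))):
    g=cv2.cvtColor(im,cv2.COLOR_RGB2GRAY).astype(float); best=[]
    p=im[y0:y1,x0:x1]; r=cv2.resize(p,None,fx=7,fy=7,interpolation=2); 
    q=r.copy()
    for ang in (-64,):
        u=np.array([np.cos(np.radians(ang)),np.sin(np.radians(ang))]);v=np.array([-u[1],u[0]]);ce=np.array([.533,.2935])
        for z in(.041,.071):
            pts=np.array([(pix(c,[*(ce+.024*i*u+.006*j*v),z])-[x0,y0])*7+3.5 for i,j in((1,1),(1,-1),(-1,-1),(-1,1))]).astype(int)
            cv2.polylines(q,[pts],True,(255,0,0) if z>.05 else (0,0,255),1)
    h=np.hstack([r,q]); outs.append(cv2.copyMakeBorder(h,0,0,0,790-h.shape[1],cv2.BORDER_CONSTANT) if h.shape[1]<790 else h)
o=np.vstack(outs); o=cv2.resize(o,None,fx=min(1,598/o.shape[0]),fy=min(1,598/o.shape[0])); print(o.shape); cv2.imwrite('pics/bar.png',o[:,:,::-1])
```

```text
scene [0.55868889 0.27483364] [0.51887255 0.31238751] 136.6749718183958 0.05473238476194994
scene [0.56870485 0.28256971] [0.5234051  0.31861633] 141.48949040829615 0.05789150294199536
top [0.52139007 0.31048912] [0.54659518 0.26521924] -60.89206190223078 0.051813697157958416
[0.6159487  0.33273292] [0.45429699 0.34022997] 177.34465225998878
[0.45429699 0.34022997] [0.44774779 0.24188526] -93.80994869757376
[0.6159487  0.33273292] [0.61382637 0.2524795 ] -91.51485771976508
(598, 750, 3)
```

View pics/bar.png

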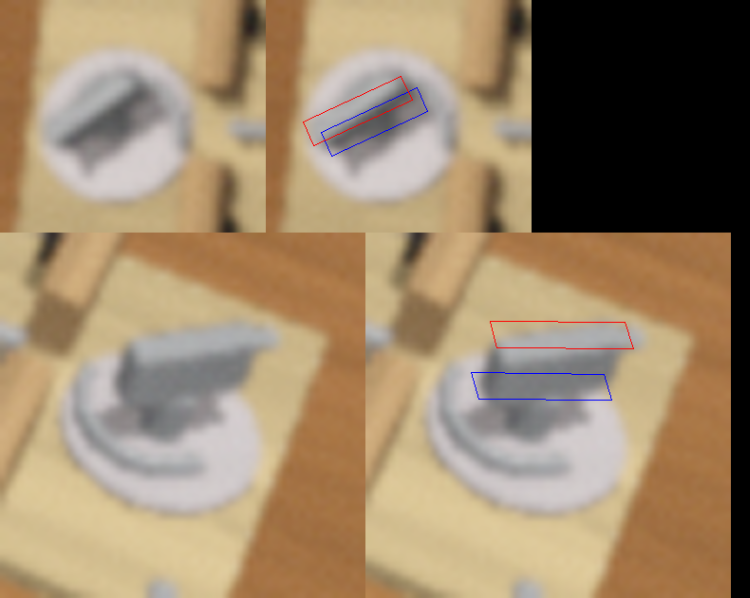

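The bar stands at about -55° in the world, so the cam is at about 0.9 rad, which means the hook blocks the pin. I'll go to the cam with the tool yawed to 126°.

Call:
apply_moves(
  series=[
    {"offset": [5,5,0],"rot": [0,0,8]},
    {"offset": [10,10,0],"rot": [0,0,16]},
    {"offset": [13,14,0],"rot": [0,0,24]},
    {"offset": [15,19,0],"rot": [0,0,32]},
    {"offset": [17,24,0],"rot": [0,0,40]},
    {"offset": [19,29,0],"rot": [0,0,48]},
    {"offset": [21,34,0],"rot": [0,0,56]},
    {"offset": [22,39,0],"rot": [0,0,64]},
    {"offset": [23,44,0],"rot": [0,0,72]},
    {"offset": [24,49,0],"rot": [0,0,80]},
    {"offset": [25,54,0],"rot": [0,0,88]},
    {"offset": [26,59,0],"rot": [0,0,96]},
    {"offset": [26.3,64,0],"rot": [0,0,100]},
    {"offset": [26.3,69,0],"rot": [0,0,100]},
    {"offset": [26.3,74,0],"rot": [0,0,100]},
    {"offset": [26.3,79,0],"rot": [0,0,100]},
    {"offset": [26.3,84,0],"rot": [0,0,100]},
    {"offset": [26.3,85.6,-5],"rot": [0,0,100]},
    {"offset": [26.3,85.6,-9.4],"rot": [0,0,100]},
    {"offset": [26.3,85.6,-9.4],"rot": [0,0,100]},
  ],
  hand=0.5,
  newtons=25,
)

```text
time: 3.4
position: [0.5316, 0.2949, 0.1476]
tool_rot: [0.455, 0.89, -0.001, -0.001]
ft_force: [-0.8, -0.0, -0.0]
grip_width: 0.0434
grip_force: 0.0
```

Call:
apply_moves(
  series=[
    {"offset": [0.1,-0.1,-4],"rot": [0,0,0]},
    {"offset": [0.1,-0.1,-7.7],"rot": [0,0,0]},
    {"offset": [0.1,-0.1,-7.7],"rot": [0,0,0]},
    {"offset": [0.1,-0.1,-7.7],"rot": [0,0,0]},
  ],
)

```text
time: 3.8
position: [0.5346, 0.2916, 0.0735]
tool_rot: [0.457, 0.89, -0.0, -0.0]
ft_force: [0.3, 0.2, 0.6]
grip_width: 0.0436
grip_force: 0.0
```

Call:
apply_moves(
  series=[
    {"offset": [0,0,0],"rot": [0,0,0]},
    {"offset": [0,0,0],"rot": [0,0,0]},
    {"offset": [0,0,0],"rot": [0,0,0]},
    {"offset": [0,0,0],"rot": [0,0,0]},
    {"offset": [0,0,0],"rot": [0,0,0]},
    {"offset": [0,0,0],"rot": [0,0,0]},
  ],
  hand=0,
)

```text
time: 4.4
position: [0.5366, 0.2927, 0.0746]
tool_rot: [0.457, 0.89, 0.002, 0.002]
ft_force: [1.9, 3.3, 2.1]
grip_width: 0.0116
grip_force: 25.0
```

Call:
apply_moves(
  series=[
    {"offset": [0,0,0],"rot": [0,0,7]},
    {"offset": [0,0,0],"rot": [0,0,14]},
    {"offset": [0,0,0],"rot": [0,0,21]},
    {"offset": [0,0,0],"rot": [0,0,28]},
    {"offset": [0,0,0],"rot": [0,0,35]},
    {"offset": [0,0,0],"rot": [0,0,40]},
    {"offset": [0,0,0],"rot": [0,0,40]},
  ],
)

```text
time: 5.1
position: [0.5373, 0.2936, 0.0746]
tool_rot: [0.124, 0.992, 0.002, 0.003]
ft_force: [4.6, 4.6, 1.5]
grip_width: 0.0114
grip_force: 25.0
```

```bash
python3 -c "
from h import *
o=get_obs();print(o['moment'],o['ft_force'],o['q'])"
```

```text
[ 0.99161382 -0.65913478  0.06451322] [4.62573495 4.57349627 1.53706237] [ 0.31697446  0.73500353  1.59476561  0.0023565   0.80468601 -1.00583995]
```

Call:
apply_moves(
  series=[
    {"offset": [0,0,0],"rot": [0,0,4]},
    {"offset": [0,0,0],"rot": [0,0,8]},
    {"offset": [0,0,0],"rot": [0,0,11]},
    {"offset": [0,0,0],"rot": [0,0,11]},
  ],
)

```text
time: 5.5
position: [0.5373, 0.2939, 0.0746]
tool_rot: [0.03, 1.0, 0.002, 0.003]
ft_force: [3.0, 5.7, 0.0]
grip_width: 0.0118
grip_force: 25.0
```

```bash
python3 -c "
from h import *
o=get_obs();print(o['moment'],o['ft_force'],o['tool_rot'])"
```

```text
[ 1.10001326 -0.6240854  -0.21826647] [2.99054999 5.68648853 0.04390681] [0.02983868 0.99954697 0.00239485 0.0031276 ]
```

Call:
apply_moves(
  series=[
    {"offset": [0,0,0],"rot": [0,0,0]},
    {"offset": [0,0,0],"rot": [0,0,0]},
    {"offset": [0,0,4],"rot": [0,0,0]},
    {"offset": [0,0,9],"rot": [0,0,0]},
    {"offset": [0,-4,12],"rot": [0,0,0]},
    {"offset": [0,-9,12],"rot": [0,0,0]},
    {"offset": [-1,-14,12],"rot": [0,0,0]},
    {"offset": [-1,-19,12],"rot": [0,0,0]},
    {"offset": [-2,-24,12],"rot": [0,0,0]},
    {"offset": [-2.2,-29,12],"rot": [0,0,0]},
    {"offset": [-2.2,-33.5,12],"rot": [0,0,0]},
    {"offset": [-2.2,-33.5,12],"rot": [0,0,0]},
    {"offset": [-2.2,-33.5,12],"rot": [0,0,0]},
  ],
  hand=0.4,
)

```text
time: 6.8
position: [0.5113, -0.0443, 0.1931]
tool_rot: [0.031, 1.0, 0.0, -0.001]
ft_force: [0.0, 0.8, -0.2]
grip_width: 0.0347
grip_force: 0.0
```

Run:
```python
from h import *
s=vision.camera('scene')
for q in('tab_top','cam_grip','cup0','rod0'):
    for r in nets.spot_point('scene',q)[:5]: print(q,np.round(r['centre'],4),round(r['conf'],2))
print(get_obs()['position'],get_obs()['ft_force'])
a=cv2.resize(s[190:305,285:445],None,fx=3.5,fy=3.5,interpolation=3);cv2.imwrite('pics/s2.png',a[:,:,::-1])
```

```text
tab_top [0.516  0.0076 0.0798] 0.75
cam_grip [0.5347 0.2963 0.0568] 0.57
cup0 [0.4859 0.0756 0.0347] 0.85
cup0 [0.4883 0.1478 0.0322] 0.7
cup0 [0.5546 0.0667 0.0366] 0.7
cup0 [0.5609 0.1375 0.0336] 0.66
rod0 [ 0.6584 -0.2712  0.0077] 0.94
rod0 [ 0.4318 -0.2073  0.0079] 0.75
rod0 [ 0.2775 -0.2924  0.0108] 0.66
[ 0.51219182 -0.04174657  0.19338602] [-0.37766736  0.43185623  0.26130323]
```

View pics/s2.png

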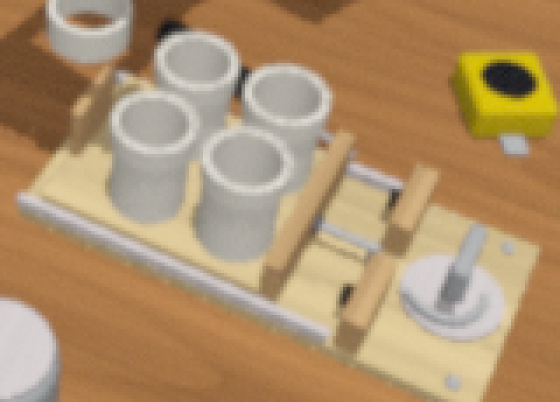

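The crop shows the cam bar now across the board (cam open) at (460,265), with the mouth facing the bolt. Next I'll go down behind the tab with the fingers shut and push.

Call:
apply_moves(
  series=[
    {"offset": [0.4,0,-4],"rot": [0,0,0]},
    {"offset": [0.4,0,-8],"rot": [0,0,0]},
    {"offset": [0.4,0,-11.5],"rot": [0,0,0]},
    {"offset": [0.4,0,-11.5],"rot": [0,0,0]},
    {"offset": [0.4,1,-11.5],"rot": [0,0,0]},
    {"offset": [0.4,2,-11.5],"rot": [0,0,0]},
    {"offset": [0.4,2.5,-11.5],"rot": [0,0,0]},
    {"offset": [0.4,3,-11.5],"rot": [0,0,0]},
    {"offset": [0.5,3.5,-11.5],"rot": [0,0,0]},
    {"offset": [0.5,4,-11.5],"rot": [0,0,0]},
    {"offset": [0.5,4,-11.5],"rot": [0,0,0]},
  ],
  hand=0,
)

```text
time: 8.15
position: [0.518, -0.0029, 0.079]
tool_rot: [0.029, 1.0, -0.0, 0.001]
ft_force: [0.0, 0.2, -0.1]
grip_width: 0.0003
grip_force: 0.0
```

Call:
apply_moves(
  series=[
    {"offset": [0,0.5,0],"rot": [0,0,0]},
    {"offset": [0,1,0],"rot": [0,0,0]},
    {"offset": [0.1,1.5,0],"rot": [0,0,0]},
    {"offset": [0.1,1.8,0],"rot": [0,0,0]},
  ],
)

```text
time: 8.55
position: [0.5191, 0.0149, 0.0787]
tool_rot: [0.029, 1.0, -0.0, 0.0]
ft_force: [1.1, -3.0, 1.8]
grip_width: 0.0004
grip_force: 1.6
```

Call:
apply_moves(
  series=[
    {"offset": [0,0.4,0],"rot": [0,0,0]},
    {"offset": [0,0.8,0],"rot": [0,0,0]},
    {"offset": [0,0.8,0],"rot": [0,0,0]},
  ],
)

```text
time: 8.85
position: [0.5183, 0.0235, 0.0784]
tool_rot: [0.029, 1.0, 0.0, -0.0]
ft_force: [0.9, -0.3, -0.4]
grip_width: 0.0006
grip_force: 0.4
```

Run:
```python
from h import *
vision.camera('scene')
for q in('tab_top','cup0'):
    for r in nets.spot_point('scene',q)[:4]: print(q,np.round(r['centre'],4),round(r['conf'],2))
```

```text
tab_top [0.5177 0.0398 0.083 ] 0.81
cup0 [0.563  0.168  0.0318] 0.86
cup0 [0.4872 0.1046 0.0312] 0.84
cup0 [0.5548 0.0991 0.0354] 0.65
cup0 [ 7.592e-01 -1.098e-01 -4.000e-04] 0.65
```

Call:
apply_moves(
  series=[
    {"offset": [0,0.2,0],"rot": [0,0,0]},
    {"offset": [0,0.2,0],"rot": [0,0,0]},
    {"offset": [0,0.2,0],"rot": [0,0,0]},
  ],
)

```text
time: 9.3
position: [0.5179, 0.0248, 0.0783]
tool_rot: [0.029, 1.0, 0.0, -0.001]
ft_force: [0.1, -0.1, 0.2]
grip_width: 0.0007
grip_force: 0.3
```

Call:
apply_moves(
  series=[
    {"offset": [0,0.2,0],"rot": [0,0,0]},
    {"offset": [0,0.2,0],"rot": [0,0,0]},
    {"offset": [0,0.2,0],"rot": [0,0,0]},
  ],
)

```text
time: 9.6
position: [0.5184, 0.0268, 0.0785]
tool_rot: [0.029, 1.0, 0.0, -0.0]
ft_force: [-0.8, -1.2, -0.2]
grip_width: 0.0005
grip_force: 0.6
```

Call:
apply_moves(
  series=[
    {"offset": [0,0.2,0],"rot": [0,0,0]},
    {"offset": [0,0.2,0],"rot": [0,0,0]},
    {"offset": [0,0.2,0],"rot": [0,0,0]},
  ],
)

```text
time: 9.9
position: [0.5186, 0.0288, 0.0785]
tool_rot: [0.029, 1.0, 0.0, -0.0]
ft_force: [-1.1, -0.8, -0.7]
grip_width: 0.0004
grip_force: 0.7
```

Call:
apply_moves(
  series=[
    {"offset": [0,0.2,0],"rot": [0,0,0]},
    {"offset": [0,0.2,0],"rot": [0,0,0]},
    {"offset": [0,0.2,0],"rot": [0,0,0]},
  ],
)

```text
time: 10.2
position: [0.5187, 0.0308, 0.0785]
tool_rot: [0.029, 1.0, 0.0, 0.0]
ft_force: [-1.3, -1.5, -0.7]
grip_width: 0.0007
grip_force: 0.6
```

Call:
apply_moves(
  series=[
    {"offset": [0,0.2,0],"rot": [0,0,0]},
    {"offset": [0,0.2,0],"rot": [0,0,0]},
    {"offset": [0,0.2,0],"rot": [0,0,0]},
  ],
)

```text
time: 10.5
position: [0.5188, 0.0324, 0.0786]
tool_rot: [0.029, 1.0, -0.0, 0.0]
ft_force: [-1.0, -3.3, -1.0]
grip_width: 0.0005
grip_force: 2.1
```

Run:
```python
from h import *
s=vision.camera('scene')
for q in('tab_top','cup0'):
    for r in nets.spot_point('scene',q)[:4]: print(q,np.round(r['centre'],4),round(r['conf'],2))
print(get_obs()['ft_force'])
a=cv2.resize(s[190:305,305:445],None,fx=5,fy=5,interpolation=3);cv2.imwrite('pics/s3.png',a[:,:,::-1])
```

```text
tab_top [0.5194 0.0472 0.0818] 0.71
cup0 [0.4913 0.1841 0.0299] 0.83
cup0 [0.5614 0.176  0.032 ] 0.67
cup0 [0.488  0.1145 0.0352] 0.63
cup0 [0.5554 0.1095 0.0329] 0.58
[-0.85993392 -4.41709036 -1.12131774]
```

View pics/s3.png

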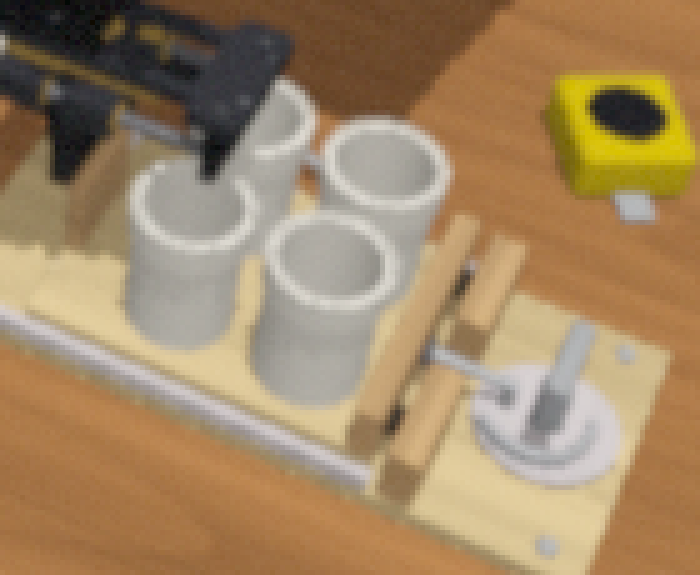

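The front board at (415,335) is now right at the buffers at (465,280) and (395,415), and the pin is in the cam's mouth at (505,395). I'll press a little more.

Call:
apply_moves(
  series=[
    {"offset": [0,0.1,0],"rot": [0,0,0]},
    {"offset": [0,0.2,0],"rot": [0,0,0]},
    {"offset": [0,0.2,0],"rot": [0,0,0]},
    {"offset": [0,0.2,0],"rot": [0,0,0]},
  ],
)

```text
time: 11.05
position: [0.5189, 0.034, 0.0786]
tool_rot: [0.029, 1.0, -0.0, 0.0]
ft_force: [-0.4, -7.2, -1.5]
grip_width: 0.0003
grip_force: 3.2
```

```bash
python3 -c "
from h import *
o=get_obs();print(o['position'],o['ft_force'])"
```

```text
[0.51891239 0.03399366 0.0785639 ] [-0.44746678 -7.19907439 -1.53624459]
```

Call:
apply_moves(
  series=[
    {"offset": [0,-1.5,0],"rot": [0,0,0]},
    {"offset": [0,-2,4],"rot": [0,0,0]},
    {"offset": [0,-2,8],"rot": [0,0,0]},
    {"offset": [0,-2,12],"rot": [0,0,0]},
    {"offset": [0,3,12],"rot": [0,0,0]},
    {"offset": [0.5,8,12],"rot": [0,0,0]},
    {"offset": [1,13,12],"rot": [0,0,0]},
    {"offset": [1.5,18,12],"rot": [0,0,0]},
    {"offset": [1.8,23,12],"rot": [0,0,0]},
    {"offset": [1.8,25.9,12],"rot": [0,0,0]},
    {"offset": [1.8,25.9,10],"rot": [0,0,0]},
    {"offset": [1.8,25.9,7],"rot": [0,0,0]},
    {"offset": [1.8,25.9,7],"rot": [0,0,0]},
    {"offset": [1.8,25.9,7],"rot": [0,0,0]},
  ],
  hand=0.5,
)

```text
time: 12.45
position: [0.5364, 0.2935, 0.1484]
tool_rot: [0.029, 1.0, 0.0, -0.001]
ft_force: [-0.5, 0.6, 0.2]
grip_width: 0.0438
grip_force: 0.0
```

Run:
```python
from h import *
s=vision.camera('scene')
for q in('tab_top','cup0','cam_grip'):
    for r in nets.spot_point('scene',q)[:4]: print(q,np.round(r['centre'],4),round(r['conf'],2))
print(get_obs()['position'],get_obs()['ft_force'])
```

```text
tab_top [0.5215 0.0442 0.0782] 0.82
cup0 [0.5637 0.1724 0.0345] 0.83
cup0 [0.4911 0.1112 0.0327] 0.72
cup0 [0.5571 0.1057 0.0354] 0.7
cup0 [0.4939 0.182  0.0317] 0.63
cam_grip [0.5329 0.2917 0.0576] 0.77
[0.53775956 0.29367631 0.15016403] [-0.11322024 -0.26268237 -0.65903476]
```

Call:
apply_moves(
  series=[
    {"offset": [0,0,-4],"rot": [0,0,0]},
    {"offset": [0,0,-7.7],"rot": [0,0,0]},
    {"offset": [0,0,-7.7],"rot": [0,0,0]},
    {"offset": [0,0,-7.7],"rot": [0,0,0]},
  ],
)

```text
time: 13.05
position: [0.537, 0.2936, 0.0722]
tool_rot: [0.029, 1.0, 0.0, 0.0]
ft_force: [1.3, -0.0, 0.2]
grip_width: 0.0435
grip_force: 0.0
```

Call:
apply_moves(
  series=[
    {"offset": [0,0,0],"rot": [0,0,0]},
    {"offset": [0,0,0],"rot": [0,0,0]},
    {"offset": [0,0,0],"rot": [0,0,0]},
    {"offset": [0,0,0],"rot": [0,0,0]},
    {"offset": [0,0,0],"rot": [0,0,0]},
    {"offset": [0,0,0],"rot": [0,0,0]},
  ],
  hand=0,
  newtons=40,
)

```text
time: 13.65
position: [0.5369, 0.2941, 0.0722]
tool_rot: [0.03, 1.0, 0.0, 0.0]
ft_force: [-0.9, 0.5, 3.6]
grip_width: 0.012
grip_force: 40.0
```

Call:
apply_moves(
  series=[
    {"offset": [0,0,0],"rot": [0,0,-7]},
    {"offset": [0,0,0],"rot": [0,0,-14]},
    {"offset": [0,0,0],"rot": [0,0,-21]},
    {"offset": [0,0,0],"rot": [0,0,-28]},
    {"offset": [0,0,0],"rot": [0,0,-35]},
    {"offset": [0,0,0],"rot": [0,0,-42]},
    {"offset": [0,0,0],"rot": [0,0,-49]},
    {"offset": [0,0,0],"rot": [0,0,-56]},
    {"offset": [0,0,0],"rot": [0,0,-60]},
  ],
)

```text
time: 14.55
position: [0.5363, 0.2932, 0.0721]
tool_rot: [0.526, 0.85, -0.001, 0.0]
ft_force: [-1.3, -1.8, 6.5]
grip_width: 0.0118
grip_force: 40.0
```

```bash
python3 -c "
from h import *
o=get_obs();print(o['position'],o['ft_force'],o['moment'])
vision.camera('scene')
for r in nets.spot_point('scene','tab_top')[:2]+nets.spot_point('scene','cup0')[:4]: print(np.round(r['centre'],4),round(r['conf'],2))"
```

```text
[0.53634919 0.29321956 0.07214976] [-1.26643244 -1.76753019  6.47358875] [-0.23071706  0.07385277  0.05868287]
[0.5189 0.0452 0.0814] 0.9
[0.4914 0.1138 0.0334] 0.88
[0.5654 0.1774 0.0307] 0.69
[0.5563 0.1065 0.0352] 0.6
[ 7.580e-01 -1.097e-01 -1.000e-04] 0.59
```

Call:
apply_moves(
  series=[
    {"offset": [0,0,0],"rot": [0,0,-7]},
    {"offset": [0,0,0],"rot": [0,0,-14]},
    {"offset": [0,0,0],"rot": [0,0,-21]},
    {"offset": [0,0,0],"rot": [0,0,-28]},
    {"offset": [0,0,0],"rot": [0,0,-35]},
    {"offset": [0,0,0],"rot": [0,0,-42]},
    {"offset": [0,0,0],"rot": [0,0,-49]},
    {"offset": [0,0,0],"rot": [0,0,-56]},
    {"offset": [0,0,0],"rot": [0,0,-63]},
    {"offset": [0,0,0],"rot": [0,0,-70]},
    {"offset": [0,0,0],"rot": [0,0,-77]},
    {"offset": [0,0,0],"rot": [0,0,-84]},
    {"offset": [0,0,0],"rot": [0,0,-91]},
    {"offset": [0,0,0],"rot": [0,0,-98]},
    {"offset": [0,0,0],"rot": [0,0,-105]},
    {"offset": [0,0,0],"rot": [0,0,-112]},
    {"offset": [0,0,0],"rot": [0,0,-117]},
    {"offset": [0,0,0],"rot": [0,0,-119]},
    {"offset": [0,0,0],"rot": [0,0,-119]},
  ],
)

```text
time: 16.6
position: [0.5348, 0.2941, 0.0721]
tool_rot: [1.0, -0.021, -0.002, 0.0]
ft_force: [-5.2, 0.6, 6.8]
grip_width: 0.0117
grip_force: 40.0
```

```bash
python3 -c "
from h import *
o=get_obs();print(o['position'],o['ft_force'],o['moment'],o['tool_rot'])
vision.camera('scene')
for r in nets.spot_point('scene','tab_top')[:2]+nets.spot_point('scene','cup0')[:4]: print(np.round(r['centre'],4),round(r['conf'],2))"
```

```text
[0.53480413 0.29405806 0.0721159 ] [-5.22478864  0.63981917  6.80212215] [0.35185805 0.7100245  0.00662709] [ 9.99788020e-01 -2.05197816e-02 -1.68863861e-03  5.00452887e-05]
[0.5193 0.0539 0.0788] 0.84
[0.4935 0.1899 0.0302] 0.91
[0.5554 0.1122 0.0356] 0.81
[0.5635 0.1823 0.0331] 0.8
[0.486  0.1214 0.0328] 0.57
```

Call:
apply_moves(
  series=[
    {"offset": [0,0,0],"rot": [0,0,-1]},
    {"offset": [0,0,0],"rot": [0,0,-2]},
    {"offset": [0,0,0],"rot": [0,0,-3]},
    {"offset": [0,0,0],"rot": [0,0,-3]},
  ],
)

```text
time: 17.15
position: [0.5348, 0.2941, 0.0721]
tool_rot: [0.999, -0.045, -0.001, 0.0]
ft_force: [-4.8, 2.1, 7.0]
grip_width: 0.0115
grip_force: 40.4
```

```bash
python3 -c "
from h import *
o=get_obs();print(o['position'],o['ft_force'],o['moment'],o['tool_rot'])"
```

```text
[0.53484538 0.29407274 0.07213507] [-4.77503229  2.13229268  6.95010777] [0.38246634 0.75022617 0.60881786] [ 9.98980889e-01 -4.51089530e-02 -1.49663104e-03  3.54076223e-04]
```

Call:
apply_moves(
  series=[
    {"offset": [0,0,0],"rot": [0,0,0]},
    {"offset": [0,0,0],"rot": [0,0,0]},
    {"offset": [0,0,3],"rot": [0,0,0]},
    {"offset": [0,0,8],"rot": [0,0,0]},
    {"offset": [0,0,13],"rot": [0,0,0]},
    {"offset": [-2,-5,16],"rot": [0,0,7]},
    {"offset": [-4,-10,16],"rot": [0,0,7]},
    {"offset": [-6,-15,16],"rot": [0,0,7]},
    {"offset": [-8,-20,16],"rot": [0,0,7]},
    {"offset": [-10,-25,16],"rot": [0,0,7]},
    {"offset": [-11,-30,16],"rot": [0,0,7]},
    {"offset": [-11,-35,16],"rot": [0,0,7]},
    {"offset": [-11,-39,16],"rot": [0,0,7]},
    {"offset": [-11,-39,16],"rot": [0,0,7]},
  ],
  hand=0.5,
)

```text
time: 18.55
position: [0.4272, -0.1012, 0.2319]
tool_rot: [1.0, 0.012, 0.001, 0.001]
ft_force: [1.2, 0.4, -0.6]
grip_width: 0.0434
grip_force: 0.0
```

Run:
```python
from h import *
import json
print([a for a in dir(robot) if a[0]!='_'])
o=get_obs();print(o['position'],o['tool_rot'],np.round(o['q'],4))
s=vision.camera('scene')
def sp(c):
  for q in('tab_top','cam_grip','cup0','rack'):
    for r in nets.spot_point(c,q)[:4]:
        if r['conf']>.4: print(c,q,np.round(r['centre'],4),round(r['conf'],2))
sp('scene')
for r in rods('scene',s): print(*r)
t=vision.camera('top'); sp('top')
for r in rods('top',t): print(*r)
cv2.imwrite('pics/s4.png',cv2.resize(s[120:310,150:445],None,fx=2.6,fy=2.6,interpolation=3)[:,:,::-1])
```

```text
['Unreachable', 'finger_overhang']
[ 0.42720495 -0.10117258  0.23187519] [0.99992687 0.01196996 0.00107789 0.00134672] [-4.8730e-01  2.9730e-01  1.8960e+00 -1.6000e-03  9.4520e-01  1.0606e+00]
scene cam_grip [0.5354 0.2941 0.0561] 0.69
scene cam_grip [0.5192 0.0523 0.0815] 0.56
scene cup0 [0.4894 0.12   0.0299] 0.97
scene cup0 [0.5651 0.1841 0.0342] 0.93
scene cup0 [0.4924 0.1893 0.0331] 0.74
scene cup0 [0.5583 0.114  0.0323] 0.74
scene rack [0.5284 0.161  0.0047] 0.83
scene rack [ 0.5806 -0.2269  0.0101] 0.48
[ 0.442 -0.202  0.018] 0.96 [ 0.433 -0.215] 83.2 0.166 [158 126  88]
[ 0.296 -0.289  0.021] 0.77 [ 0.433 -0.214] 83.2 0.167 [ 17 172 168]
[ 0.584 -0.222  0.019] 0.6 [ 0.58  -0.223] 95.0 0.167 [202 167 121]
[ 0.667 -0.263  0.018] 0.6 [ 0.659 -0.268] 88.3 0.169 [189 155 112]
top tab_top [ 7.639e-01  5.370e-02 -2.000e-04] 0.75
top tab_top [0.5216 0.0519 0.0805] 0.61
top cam_grip [0.5318 0.2957 0.056 ] 0.61
top cup0 [0.5646 0.1858 0.0324] 0.98
top cup0 [0.495  0.1868 0.0341] 0.87
top cup0 [0.5582 0.1138 0.0326] 0.79
top cup0 [0.4873 0.1164 0.0352] 0.72
top rack [ 0.5257  0.1611 -0.0023] 0.85
[ 0.281 -0.29   0.022] 0.96 [ 0.299 -0.291] 5.2 0.141 [ 49 171 167]
[ 0.656 -0.269  0.02 ] 0.91 [ 0.659 -0.265] 88.5 0.166 [185 150 106]
[ 0.579 -0.22   0.017] 0.84 [ 0.579 -0.223] 96.0 0.166 [186 151 105]
[0.533 0.291 0.02 ] 0.55 [0.532 0.251] 83.3 0.196 [100 100 100]
```

View pics/s4.png

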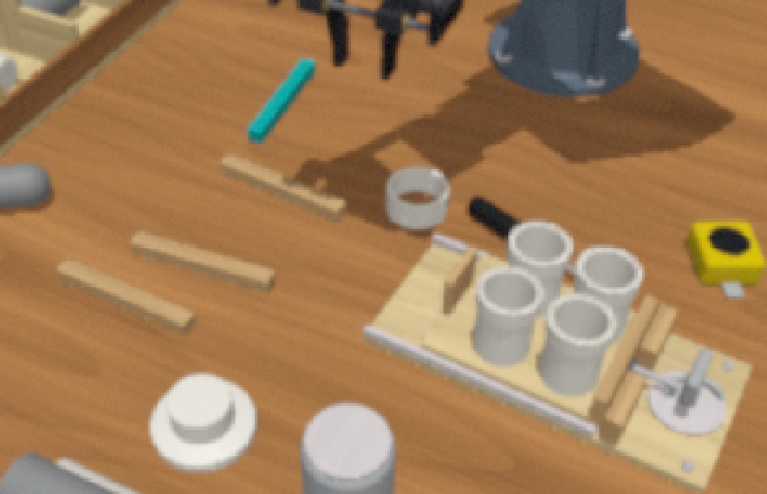

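The holder is home, with the front board flush on the crosspiece at (640,365) and the cam bar turned the half turn at (693,380). Three timber rods lie on the table and one of them, in the arm's shadow, is still in place. I'll test a tilt in free air to learn the wrist's reach.

Call:
apply_moves(
  series=[
    {"offset": [3,-1,4],"rot": [4,7,0]},
    {"offset": [6,-2,8],"rot": [7.5,14,0]},
    {"offset": [9,-3,12],"rot": [11,21,0]},
    {"offset": [9,-3,14],"rot": [14.5,28,0]},
    {"offset": [9,-3,14],"rot": [18.5,35,0]},
    {"offset": [9,-3,14],"rot": [22,42,0]},
    {"offset": [9,-3,14],"rot": [25.5,48,0]},
    {"offset": [9,-3,14],"rot": [28,53,0]},
    {"offset": [9,-3,14],"rot": [28,53,0]},
    {"offset": [9,-3,14],"rot": [28,53,0]},
  ],
)

```text
time: 20.15
position: [0.5168, -0.1262, 0.3704]
tool_rot: [0.866, 0.013, -0.438, -0.24]
ft_force: [-0.6, 0.2, 0.9]
grip_width: 0.0434
grip_force: 0.0
```

Run:
```python
from h import *
o=get_obs();print(np.round(o['position'],4).tolist(),np.round(o['tool_rot'],4).tolist(),np.round(o['q'],4).tolist())
```

```text
[0.5168, -0.1262, 0.3704] [0.8662, 0.0127, -0.4383, -0.2396] [-0.4612, 0.7553, 1.0161, 0.0319, 2.4158, 1.092]
```

```bash
cat > kin.py <<'E'
import numpy as np
from scipy.spatial.transform import Rotation as R
from scipy.optimize import least_squares
D=[([-1.302,.527,1.433,0,1.181,-.178],[.271,-.563,.245]),
([.31697,.735,1.59477,.00236,.80469,-1.00584],[.5373,.2938,.0746]),
([-.4873,.2973,1.896,-.0016,.9452,1.0606],[.4272,-.1012,.2319]),
([-.4612,.7553,1.0161,.0319,2.4158,1.092],[.5168,-.1262,.3704])]
def fk(q,p):
    a,e,h,L2,L3,m,d=p; z=R.identity(); x=np.zeros(3)
    for r,t in((R.from_euler('z',q[0]),[a,e,h]),(R.from_euler('y',q[1]),[0,0,L2]),(R.from_euler('y',q[2]),[m,0,L3]),(R.from_euler('z',q[3]),[0,0,0]),(R.from_euler('y',q[4]),[0,0,d]),(R.from_euler('z',q[5]+np.pi/2),[0,0,0])):
        z=z*r; x=x+z.apply(t)
    return x,z
s=least_squares(lambda p:np.concatenate([fk(q,p)[0]-x for q,x in D]+[1e-3*(p[:1]),1e-3*p[5:6]]),[0,.11,.3,.4,.4,0,.2])
P=s.x
lo=np.array([-3.08,-.75,.22,-1.43,0,-2.85]);hi=np.array([3.08,2.2,2.44,4.57,2.65,2.85])
def ik(x,r,q0):
    f=lambda q:np.concatenate([fk(q,P)[0]-x,.3*(r.inv()*fk(q,P)[1]).as_rotvec()])
    best=None
    for g in(q0,np.add(q0,[0,.3,-.3,0,.3,0]),[.2,.8,1.3,0,2.4,0],[.2,.8,1.3,0,2.4,2],[.2,.8,1.3,0,2.4,-2]):
        r_=least_squares(f,np.clip(g,lo+.01,hi-.01),bounds=(lo,hi))
        if best is None or r_.cost<best.cost: best=r_
    return best.x,np.linalg.norm(f(best.x))
E
python3 - <<'E'
from kin import *
print(np.round(P,4),np.abs(s.fun).max())
for q,x in D: print(np.round(fk(q,P)[1].as_quat(),3))
cups={0:(.4924,.1885),1:(.5642,.1839),2:(.4878,.1187),3:(.5597,.1140)}
for c,(x,y) in cups.items():
  for tilt in(90,75):
    az=np.arctan2(y,x)-.19
    for z in(.18,.28):
      n=np.array([-np.sin(az),np.cos(az),0])
      for base in(0,180):
        r=R.from_rotvec(n*np.radians(tilt))*R.from_euler('z',az+np.radians(base))*R.from_euler('x',np.pi)
        q,e=ik(np.array([x,y,z]),r,[az,.8,1.3,0,2.6,0]); print(c,tilt,z,base,np.round(q,2),round(e,4))
E
```

```text
[-0.0006  0.1112  0.2727  0.5878  0.3917  0.1128  0.2828] 0.0005053897437076182
[0.975 0.222 0.    0.   ]
[0.124 0.992 0.002 0.003]
[1.    0.012 0.001 0.001]
[ 0.866  0.013 -0.438 -0.24 ]
0 90 0.18 0 [ 0.16  1.18  1.   -0.03  2.53  1.55] 0.0
0 90 0.18 180 [ 0.16  1.18  1.   -0.03  2.53 -1.59] 0.0
0 90 0.28 0 [ 0.16  1.05  1.02 -0.03  2.64  1.54] 0.0
0 90 0.28 180 [ 0.16  1.05  1.02 -0.03  2.64 -1.6 ] 0.0
0 75 0.18 0 [ 0.16  1.07  1.05 -0.02  2.33  1.55] 0.0
0 75 0.18 180 [ 0.16  1.07  1.05 -0.02  2.33 -1.59] 0.0
0 75 0.28 0 [ 0.16  0.95  1.04 -0.02  2.46  1.55] 0.0
0 75 0.28 180 [ 0.16  0.95  1.04 -0.02  2.46 -1.59] 0.0
1 90 0.18 0 [0.12 1.24 0.79 0.   2.65 1.57] 0.0129
1 90 0.18 180 [ 0.12  1.24  0.79  0.    2.65 -1.57] 0.0129
1 90 0.28 0 [0.12 1.08 0.89 0.01 2.65 1.58] 0.042
1 90 0.28 180 [ 0.12  1.08  0.89  0.01  2.65 -1.56] 0.042
1 75 0.18 0 [0.13 1.16 0.81 0.   2.48 1.57] 0.0
1 75 0.18 180 [ 0.13  1.16  0.81  0.    2.48 -1.57] 0.0
1 75 0.28 0 [0.13 1.05 0.79 0.   2.61 1.57] 0.0
1 75 0.28 180 [ 0.13  1.05  0.79  0.    2.61 -1.57] 0.0
2 90 0.18 0 [ 0.03  1.15  1.09 -0.03  2.47  1.54] 0.0
2 90 0.18 180 [ 0.03  1.15  1.09 -0.03  2.47 -1.6 ] 0.0
2 90 0.28 0 [ 0.03  1.02  1.11 -0.04  2.59  1.54] 0.0
2 90 0.28 180 [ 0.03  1.02  1.11 -0.04  2.59 -1.61] 0.0
2 75 0.18 0 [ 0.03  1.04  1.14 -0.03  2.27  1.55] 0.0
2 75 0.18 180 [ 0.03  1.04  1.14 -0.03  2.27 -1.59] 0.0
2 75 0.28 0 [ 0.03  0.92  1.12 -0.03  2.41  1.54] 0.0
2 75 0.28 180 [ 0.03  0.92  1.12 -0.03  2.41 -1.6 ] 0.0
3 90 0.18 0 [ 0.01  1.23  0.84 -0.01  2.64  1.56] 0.0
3 90 0.18 180 [ 0.01  1.23  0.84 -0.01  2.64 -1.58] 0.0
3 90 0.28 0 [ 0.    1.07  0.93 -0.    2.65  1.57] 0.0273
3 90 0.28 180 [ 0.    1.07  0.93 -0.    2.65 -1.57] 0.0273
3 75 0.18 0 [ 0.01  1.13  0.89 -0.01  2.43  1.57] 0.0
3 75 0.18 180 [ 0.01  1.13  0.89 -0.01  2.43 -1.58] 0.0
3 75 0.28 0 [ 0.01  1.01  0.88 -0.01  2.56  1.56] 0.0
3 75 0.28 180 [ 0.01  1.01  0.88 -0.01  2.56 -1.58] 0.0
```

```bash
cat > plan.py <<'E'
from h import *
from kin import *
import json
CUPS={0:(.4924,.1885),1:(.5642,.1839),2:(.4878,.1187),3:(.5597,.1140)}
def cur():
    o=get_obs(); return np.array(o['position']),R.from_quat(o['tool_rot']),np.array(o['q']),o
def show(tag,x,r):
    X,Q,q,o=cur(); qq,e=ik(np.array(x),r,q)
    print(tag,'offset cm',np.round((np.array(x)-X)*100,1).tolist(),'rot',np.round(np.degrees((r*Q.inv()).as_rotvec()),1).tolist(),'q',np.round(qq,2).tolist(),'err',round(e,4))
def pick(cx,cy,ang,back=.05,tilt=-20,z=.027,up=.12):
    a=np.radians(ang); d=np.array([np.cos(a),np.sin(a),0]); c=np.array([cx,cy,.01])
    r=R.from_euler('z',a)*R.from_euler('x',np.pi)*R.from_euler('y',-tilt,degrees=True)
    tz=r.apply([0,0,1]); g=c-back*d; x=g-tz*(z-.01)/-tz[2]
    show('above',x+[0,0,up-z],r); show('down',x,r)
    return x,r
def place(rod,cup,gaps=(.20,.06,.004),az=None,dz=0):
    """rod: centre,axis(down end) in tool frame"""
    c,d=map(np.array,rod); cx,cy=CUPS[cup]
    az=np.arctan2(cy,cx)-.19 if az is None else az
    rn=np.array([np.cos(az),np.sin(az),0]); n=np.array([-np.sin(az),np.cos(az),0])
    # in tool frame: axis d ->(0,0,-1); tool y -> -n (orthogonalised)
    A=np.array([d,np.cross(d,[0,1,0]),np.cross(d,np.cross(d,[0,1,0]))]);
    D=np.array([0,0,-1.]);B=np.array([D,np.cross(D,-n),np.cross(D,np.cross(D,-n))])
    A/=np.linalg.norm(A,axis=1)[:,None]
    r=R.from_matrix(B.T@A)
    for g in gaps:
        x=np.array([cx,cy,.034+.085+g])-r.apply(c); show(f'gap{g}',x,r)
    return r
E
python3 - <<'E'
from plan import *
for c in('scene','top'):
    im=vision.camera(c)
    for r in rods(c,im): print(c,*r)
pick(.433,-.206,85.2)
E
```

```text
scene [ 0.438 -0.2    0.019] 0.9 [ 0.428 -0.251] 84.9 0.079 [140 110  79]
scene [ 0.583 -0.22   0.019] 0.86 [ 0.428 -0.251] 84.8 0.079 [140 112  81]
scene [ 0.293 -0.291  0.023] 0.75 [ 0.428 -0.251] 84.6 0.079 [ 47 173 170]
scene [ 0.668 -0.262  0.018] 0.69 [ 0.738 -0.122] 121.8 0.082 [142 114  80]
scene [ 0.776 -0.1    0.017] 0.65 [ 0.763 -0.103] 37.8 0.114 [181 178 169]
scene [0.544 0.297 0.019] 0.59 [0.542 0.288] 2.7 0.2 [145 143 145]
top [ 0.654 -0.318  0.02 ] 0.66 [ 0.656 -0.339] 90.1 0.032 [134 106  75]
top [ 0.282 -0.29   0.019] 0.66 [ 0.322 -0.289] 4.3 0.084 [ 52 179 175]
top [ 0.579 -0.256  0.018] 0.58 [ 0.538 -0.329] 161.3 0.257 [179 145 100]
top [ 0.428 -0.225  0.022] 0.58 [ 0.428 -0.252] 86.2 0.086 [194 159 114]
above offset cm [-8.8, -13.6, -25.4] rot [29.3, -77.4, 64.5] q [-0.91, 0.64, 1.73, 0.27, 1.05, -0.99] err 0.0
down offset cm [-8.8, -13.6, -34.7] rot [29.3, -77.4, 64.5] q [-0.91, 0.8, 1.76, 0.31, 0.86, -1.06] err 0.0
```

Call:
apply_moves(
  series=[
    {"offset": [-3,-5,-5],"rot": [2.3,-6.2,5.2]},
    {"offset": [-6,-10,-10],"rot": [4.6,-12.4,10.3]},
    {"offset": [-8.8,-13.6,-14],"rot": [8,-20,16]},
    {"offset": [-8.8,-13.6,-18],"rot": [11,-28,23]},
    {"offset": [-8.8,-13.6,-22],"rot": [14,-36,30]},
    {"offset": [-8.8,-13.6,-25.4],"rot": [29.3,-77.4,64.5]},
    {"offset": [-8.8,-13.6,-25.4],"rot": [29.3,-77.4,64.5]},
    {"offset": [-8.8,-13.6,-25.4],"rot": [29.3,-77.4,64.5]},
    {"offset": [-8.8,-13.6,-25.4],"rot": [29.3,-77.4,64.5]},
    {"offset": [-8.8,-13.6,-25.4],"rot": [29.3,-77.4,64.5]},
    {"offset": [-8.8,-13.6,-25.4],"rot": [29.3,-77.4,64.5]},
    {"offset": [-8.8,-13.6,-25.4],"rot": [29.3,-77.4,64.5]},
    {"offset": [-8.8,-13.6,-25.4],"rot": [29.3,-77.4,64.5]},
    {"offset": [-8.8,-13.6,-25.4],"rot": [29.3,-77.4,64.5]},
    {"offset": [-8.8,-13.6,-25.4],"rot": [29.3,-77.4,64.5]},
    {"offset": [-8.8,-13.6,-25.4],"rot": [29.3,-77.4,64.5]},
  ],
  hand=0.55,
)

```text
time: 21.95
position: [0.4292, -0.2625, 0.1183]
tool_rot: [0.725, 0.667, 0.125, -0.116]
ft_force: [-0.3, 0.7, -0.1]
grip_width: 0.0479
grip_force: 0.0
```

Run:
```python
from plan import *
for c in('scene','top'):
    im=vision.camera(c)
    for r in rods(c,im): print(c,*r)
pick(.433,-.206,85.2)
```

```text
scene [ 0.44  -0.202  0.018] 0.78 [ 0.433 -0.19 ] 85.1 0.136 [188 154 108]
scene [ 0.582 -0.22   0.02 ] 0.67 [ 0.58  -0.223] 95.0 0.166 [200 165 119]
scene [ 0.665 -0.263  0.019] 0.64 [ 0.659 -0.268] 88.3 0.169 [198 164 118]
scene [ 0.293 -0.287  0.018] 0.63 [ 0.118 -0.299] 32.5 0.346 [ 17 112 112]
top [ 0.656 -0.267  0.019] 0.96 [ 0.659 -0.265] 88.5 0.166 [187 152 108]
top [ 0.582 -0.275  0.018] 0.63 [ 0.585 -0.278] 92.3 0.065 [186 151 105]
top [0.518 0.139 0.034] 0.61 [0.524 0.11 ] 81.8 0.252 [129 124 118]
above offset cm [-0.1, 0.0, 0.2] rot [0.3, -0.1, -0.1] q [-0.91, 0.64, 1.73, 0.27, 1.05, -0.99] err 0.0
down offset cm [-0.1, 0.0, -9.1] rot [0.3, -0.1, -0.1] q [-0.91, 0.8, 1.76, 0.31, 0.86, -1.06] err 0.0
```

Call:
apply_moves(
  series=[
    {"offset": [0,0,-4],"rot": [0,0,0]},
    {"offset": [0,0,-8],"rot": [0,0,0]},
    {"offset": [0,0,-9.1],"rot": [0,0,0]},
    {"offset": [0,0,-9.1],"rot": [0,0,0]},
    {"offset": [0,0,-9.1],"rot": [0,0,0]},
  ],
)

```text
time: 22.65
position: [0.4289, -0.2624, 0.0268]
tool_rot: [0.725, 0.667, 0.126, -0.117]
ft_force: [-0.4, -0.0, -0.3]
grip_width: 0.0478
grip_force: 0.0
```

Call:
apply_moves(
  series=[
    {"offset": [0,0,0],"rot": [0,0,0]},
    {"offset": [0,0,0],"rot": [0,0,0]},
    {"offset": [0,0,0],"rot": [0,0,0]},
    {"offset": [0,0,0],"rot": [0,0,0]},
    {"offset": [0,0,0],"rot": [0,0,0]},
    {"offset": [0,0,0],"rot": [0,0,0]},
  ],
  hand=0,
  newtons=40,
)

```text
time: 23.25
position: [0.4287, -0.2624, 0.0269]
tool_rot: [0.725, 0.667, 0.126, -0.117]
ft_force: [-0.9, -0.1, 3.2]
grip_width: 0.0199
grip_force: 40.0
```

```bash
cat >> plan.py <<'E'
def grasped(cx,cy,ang,name='rod.json'):
    """rod known on the table at (cx,cy,ang): store it in the tool frame"""
    X,Q,q,o=cur(); a=np.radians(ang)
    # lateral: the pads centre the rod (tool y=0)
    c=Q.inv().apply(np.array([cx,cy,.01])-X); d=Q.inv().apply([np.cos(a),np.sin(a),0])
    print('raw',c,d); d[1]=0; d/=np.linalg.norm(d); c[1]=0
    json.dump([c.tolist(),d.tolist()],open(name,'w'))
    print(X,o['grip_width'],o['grip_force'],o['ft_force'])
def rod(): return json.load(open('rod.json'))
E
python3 - <<'E'
from plan import *
grasped(.433,-.206,85.2)
place(rod(),0)
E
```

```text
raw [ 0.04753985 -0.00033944  0.03503457] [0.94116371 0.00112094 0.33794912]
[ 0.42869547 -0.26241999  0.02690652] 0.0198612948519665 39.982813596725464 [-0.87043136 -0.09686493  3.1720115 ]
gap0.2 offset cm [8.0, 45.4, 34.9] rot [-70.6, 64.2, -58.2] q [0.16, 0.85, 0.93, -0.03, 2.59, 1.54] err 0.0
gap0.06 offset cm [8.0, 45.4, 20.9] rot [-70.6, 64.2, -58.2] q [0.16, 0.99, 1.01, -0.02, 2.37, 1.55] err 0.0
gap0.004 offset cm [8.0, 45.4, 15.3] rot [-70.6, 64.2, -58.2] q [0.16, 1.05, 1.02, -0.02, 2.29, 1.55] err 0.0
```

Call:
apply_moves(
  series=[
    {"offset": [0,0,5],"rot": [0,0,0]},
    {"offset": [0,0,10],"rot": [0,0,0]},
    {"offset": [0,1,15],"rot": [0,0,0]},
    {"offset": [0,3,19],"rot": [-5,4.5,-4.1]},
    {"offset": [1,6,23],"rot": [-10,9.1,-8.2]},
    {"offset": [2,9,26],"rot": [-15,13.6,-12.4]},
    {"offset": [4,13,28],"rot": [-20,18.2,-16.5]},
    {"offset": [5,17,30],"rot": [-25,22.7,-20.6]},
    {"offset": [6,21,30],"rot": [-30,27.3,-24.7]},
    {"offset": [7,25,30],"rot": [-35,31.8,-28.9]},
    {"offset": [8,29,30],"rot": [-40,36.4,-33]},
    {"offset": [8,33,30],"rot": [-45,40.9,-37.1]},
    {"offset": [8,37,30],"rot": [-50,45.5,-41.2]},
    {"offset": [8,41,30],"rot": [-55,50,-45.3]},
    {"offset": [8,45.4,30],"rot": [-60,54.6,-49.5]},
    {"offset": [8,45.4,30],"rot": [-65,59.1,-53.6]},
    {"offset": [8,45.4,30],"rot": [-70.6,64.2,-58.2]},
    {"offset": [8,45.4,30],"rot": [-70.6,64.2,-58.2]},
    {"offset": [8,45.4,30],"rot": [-70.6,64.2,-58.2]},
  ],
)

```text
time: 25.15
position: [0.5087, 0.1914, 0.3255]
tool_rot: [0.815, 0.072, -0.573, 0.05]
ft_force: [0.1, 0.5, -0.1]
grip_width: 0.0196
grip_force: 40.0
```

Run:
```python
from plan import *
place(rod(),0)
s=vision.camera('scene');t=vision.camera('top')
a=cv2.resize(s[100:300,270:450],(540,600));b=cv2.resize(t[120:260,140:290],(255,238))
o=np.zeros((600,795,3),np.uint8);o[:,:540]=a;o[:238,540:]=b;cv2.imwrite('pics/p1.png',o[:,:,::-1])
```

```text
gap0.2 offset cm [0.0, 0.0, 5.0] rot [-0.1, 0.0, -0.0] q [0.16, 0.85, 0.93, -0.03, 2.59, 1.54] err 0.0
gap0.06 offset cm [0.0, 0.0, -9.0] rot [-0.1, 0.0, -0.0] q [0.16, 0.99, 1.01, -0.02, 2.37, 1.55] err 0.0
gap0.004 offset cm [0.0, 0.0, -14.6] rot [-0.1, 0.0, -0.0] q [0.16, 1.05, 1.02, -0.02, 2.29, 1.55] err 0.0
```

View pics/p1.png

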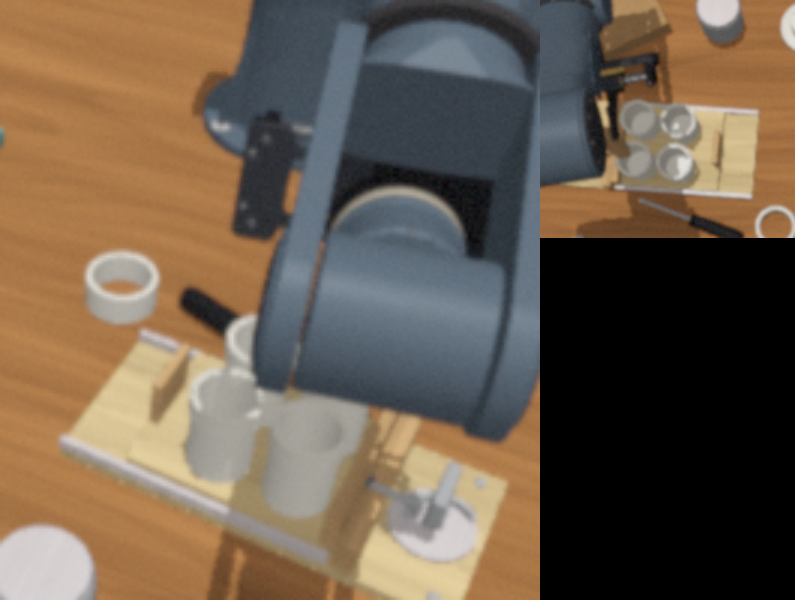

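The arm hides the rod, but the fingers still report 20 mm. I'll lower in stages and watch the force.

Call:
apply_moves(
  series=[
    {"offset": [0,0,-3],"rot": [0,0,0]},
    {"offset": [0,0,-6],"rot": [0,0,0]},
    {"offset": [0,0,-8],"rot": [0,0,0]},
    {"offset": [0,0,-8],"rot": [0,0,0]},
  ],
)

```text
time: 25.65
position: [0.5078, 0.1915, 0.245]
tool_rot: [0.814, 0.072, -0.574, 0.05]
ft_force: [-0.3, 1.2, -0.4]
grip_width: 0.0196
grip_force: 40.0
```

Run:
```python
from plan import *
s=vision.camera('scene');t=vision.camera('top'); print(get_obs()['ft_force'])
a=cv2.resize(s[150:300,300:450],(400,400));b=cv2.resize(t[160:250,145:235],(400,400),interpolation=3)
cv2.imwrite('pics/p2.png',np.hstack([a,b])[:,:,::-1])
```

```text
[0.3228727  0.46987295 0.40889599]
```

View pics/p2.png

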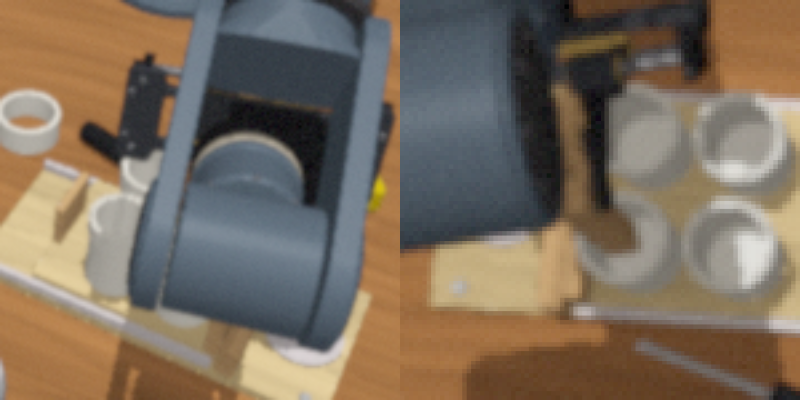

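Run:
```python
from plan import *
f=lambda p:np.round((np.array(p)-[145,160])*400/90,0)
for c,(x,y) in CUPS.items(): print(c,'rim in crop',f(pix('top',[x,y,.11])), 'r',30.5/1000*485/1.33*400/90)
X,Q,q,o=cur(); c,d=rod(); c=np.array(c);d=np.array(d)
for s in(-.085,0,.085):
    w=X+Q.apply(c+s*d); print(w,f(pix('top',w)))
```

```text
0 rim in crop [224. 235.] r 49.431913116123646
1 rim in crop [235. 127.] r 49.431913116123646
2 rim in crop [331. 242.] r 49.431913116123646
3 rim in crop [341. 134.] r 49.431913116123646
[0.4921016  0.18874402 0.27597669] [168. 194.]
[0.49219851 0.18878106 0.19097676] [198. 216.]
[0.49229543 0.1888181  0.10597682] [225. 236.]
```

Cup 0's rim sits where predicted, near (625,240) in the crop, and the rod's lower end is inside it. I'll lower it further.

Call:
apply_moves(
  series=[
    {"offset": [0,0,-2],"rot": [0,0,0]},
    {"offset": [0,0,-4],"rot": [0,0,0]},
    {"offset": [0,0,-5.5],"rot": [0,0,0]},
    {"offset": [0,0,-6.4],"rot": [0,0,0]},
    {"offset": [0,0,-6.4],"rot": [0,0,0]},
  ],
)

```text
time: 26.25
position: [0.508, 0.1915, 0.1806]
tool_rot: [0.814, 0.072, -0.574, 0.051]
ft_force: [-0.0, -0.2, -1.0]
grip_width: 0.0197
grip_force: 40.0
```

Call:
apply_moves(
  series=[
    {"offset": [0,0,-0.2],"rot": [0,0,0]},
    {"offset": [0,0,-0.4],"rot": [0,0,0]},
    {"offset": [0,0,-0.4],"rot": [0,0,0]},
  ],
)

```text
time: 26.55
position: [0.5088, 0.1917, 0.1788]
tool_rot: [0.815, 0.072, -0.572, 0.05]
ft_force: [-1.0, -0.2, 0.5]
grip_width: 0.0198
grip_force: 40.0
```

Call:
apply_moves(
  series=[
    {"offset": [0,0,-0.2],"rot": [0,0,0]},
    {"offset": [0,0,-0.2],"rot": [0,0,0]},
    {"offset": [0,0,-0.2],"rot": [0,0,0]},
  ],
)

```text
time: 26.85
position: [0.5087, 0.1917, 0.1767]
tool_rot: [0.815, 0.072, -0.573, 0.05]
ft_force: [-0.6, -0.0, -0.5]
grip_width: 0.0197
grip_force: 40.0
```

Call:
apply_moves(
  series=[
    {"offset": [0,0,-0.1],"rot": [0,0,0]},
    {"offset": [0,0,-0.2],"rot": [0,0,0]},
    {"offset": [0,0,-0.2],"rot": [0,0,0]},
  ],
)

```text
time: 27.15
position: [0.5086, 0.1917, 0.1746]
tool_rot: [0.815, 0.072, -0.573, 0.05]
ft_force: [0.7, 0.0, -0.7]
grip_width: 0.0197
grip_force: 40.0
```

Call:
apply_moves(
  series=[
    {"offset": [0,0,-0.1],"rot": [0,0,0]},
    {"offset": [0,0,-0.2],"rot": [0,0,0]},
    {"offset": [0,0,-0.2],"rot": [0,0,0]},
  ],
)

```text
time: 27.45
position: [0.5085, 0.1917, 0.1744]
tool_rot: [0.814, 0.072, -0.574, 0.05]
ft_force: [0.7, 1.2, 5.1]
grip_width: 0.02
grip_force: 40.0
```

Call:
apply_moves(
  series=[
    {"offset": [0,0,0.1],"rot": [0,0,0]},
    {"offset": [0,0,0.1],"rot": [0,0,0]},
    {"offset": [0,0,0.1],"rot": [0,0,0]},
    {"offset": [0,0,0.1],"rot": [0,0,0]},
    {"offset": [1.5,0.2,0.6],"rot": [0,0,0]},
    {"offset": [3,0.5,1.1],"rot": [0,0,0]},
    {"offset": [5,0.8,1.9],"rot": [0,0,0]},
    {"offset": [7,1,3],"rot": [0,0,0]},
    {"offset": [7,1,8],"rot": [0,0,0]},
    {"offset": [7,1,13],"rot": [0,0,0]},
    {"offset": [7,1,13],"rot": [0,0,0]},
  ],
  hand=0.45,
)

```text
time: 28.55
position: [0.5801, 0.202, 0.3097]
tool_rot: [0.818, 0.072, -0.568, 0.05]
ft_force: [-0.0, -0.6, 0.1]
grip_width: 0.0393
grip_force: 0.0
```

Run:
```python
from plan import *
for c in('scene','top'):
    im=vision.camera(c)
    for r in rods(c,im): print(c,*r)
    if c=='top': t=im
    for r in nets.spot_point(c,'rod0')[:6]: print(np.round(r['centre'],3),round(r['conf'],2))
pick(.58,-.223,95.2)
b=cv2.resize(t[150:260,135:285],None,fx=4,fy=4,interpolation=3)
cv2.imwrite('pics/p3.png',b[:,:,::-1])
```

```text
scene [ 0.585 -0.218  0.019] 0.88 [ 0.58  -0.223] 95.0 0.167 [196 162 115]
scene [ 0.663 -0.262  0.018] 0.78 [ 0.659 -0.267] 88.3 0.169 [202 167 120]
scene [ 0.296 -0.286  0.022] 0.61 [ 0.193 -0.299] 116.0 0.004 [ 17 177 174]
[ 0.279 -0.296  0.01 ] 0.72
[ 0.658 -0.268  0.009] 0.69
[ 0.58  -0.225  0.009] 0.6
top [ 0.28  -0.292  0.02 ] 0.86 [ 0.302 -0.29 ] 4.9 0.138 [ 51 175 172]
top [ 0.577 -0.219  0.017] 0.8 [ 0.579 -0.223] 96.0 0.166 [191 154 108]
top [0.486 0.184 0.162] 0.64 [0.492 0.274] 100.6 0.171 [102  77  57]
[ 0.659 -0.267  0.008] 0.91
[ 0.284 -0.293  0.012] 0.86
[ 0.579 -0.223  0.01 ] 0.85
[0.521 0.052 0.083] 0.53
[0.492 0.189 0.119] 0.47
above offset cm [0.7, -48.1, -18.1] rot [77.5, -59.2, 65.5] q [-0.72, 0.79, 1.33, 0.25, 1.29, -0.91] err 0.0
down offset cm [0.7, -48.1, -27.4] rot [77.5, -59.2, 65.5] q [-0.72, 0.92, 1.35, 0.26, 1.15, -0.95] err 0.0
```

View pics/p3.png

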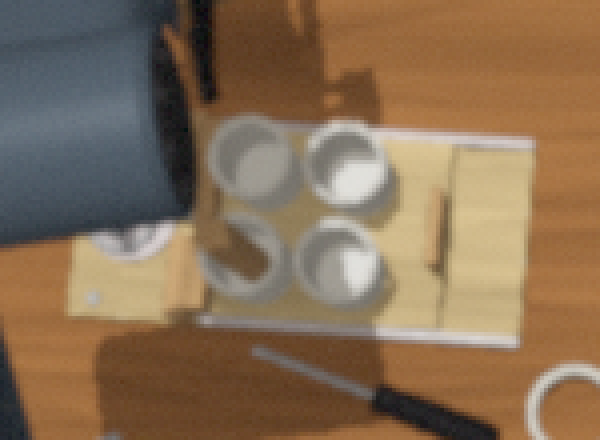

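Rod 1 stands in cup 0: it shows from (191,215) to (260,265), and the net puts its centre at (0.492, 0.189, 0.119). Next is rod B.

Call:
apply_moves(
  series=[
    {"offset": [0.7,-2,0],"rot": [5.4,-4.1,4.5]},
    {"offset": [0.7,-6,0],"rot": [10.7,-8.2,9]},
    {"offset": [0.7,-11,0],"rot": [16,-12.2,13.5]},
    {"offset": [0.7,-16,0],"rot": [21.4,-16.3,18.1]},
    {"offset": [0.7,-21,0],"rot": [26.7,-20.4,22.6]},
    {"offset": [0.7,-26,-2],"rot": [32,-24.5,27]},
    {"offset": [0.7,-30,-4],"rot": [37.4,-28.6,31.6]},
    {"offset": [0.7,-34,-6],"rot": [42.7,-32.6,36.1]},
    {"offset": [0.7,-38,-8],"rot": [48,-36.7,40.6]},
    {"offset": [0.7,-42,-11],"rot": [53.4,-40.8,45.2]},
    {"offset": [0.7,-46,-14],"rot": [58.8,-44.9,49.7]},
    {"offset": [0.7,-48.1,-17],"rot": [64,-49,54.1]},
    {"offset": [0.7,-48.1,-18.1],"rot": [69.5,-53.1,58.7]},
    {"offset": [0.7,-48.1,-18.1],"rot": [77.5,-59.2,65.5]},
    {"offset": [0.7,-48.1,-18.1],"rot": [77.5,-59.2,65.5]},
    {"offset": [0.7,-48.1,-18.1],"rot": [77.5,-59.2,65.5]},
    {"offset": [0.7,-48.1,-18.1],"rot": [77.5,-59.2,65.5]},
  ],
  hand=0.55,
)

```text
time: 30.55
position: [0.5851, -0.2791, 0.1205]
tool_rot: [0.664, 0.726, 0.118, -0.131]
ft_force: [-0.2, 0.1, -0.4]
grip_width: 0.0476
grip_force: 0.0
```

Run:
```python
from plan import *
for c in('scene','top'):
    im=vision.camera(c)
    for r in rods(c,im): print(c,*r)
    for r in nets.spot_point(c,'rod0')[:6]: print(np.round(r['centre'],3),round(r['conf'],2))
pick(.58,-.223,95.2)
```

```text
scene [ 0.587 -0.219  0.02 ] 0.94 [ 0.578 -0.205] 95.2 0.134 [196 161 116]
scene [0.506 0.19  0.157] 0.94 [0.462 0.149] 24.7 0.2 [147 118  83]
scene [ 0.664 -0.262  0.017] 0.9 [ 0.661 -0.235] 91.5 0.122 [201 165 119]
scene [ 0.292 -0.287  0.02 ] 0.52 [ 0.195 -0.299] 91.2 0.016 [ 17 157 154]
[0.496 0.19  0.117] 0.76
[ 0.66  -0.27   0.008] 0.7
top [ 0.27  -0.292  0.023] 0.75 [ 0.241 -0.295] 3.6 0.103 [ 52 174 170]
top [0.484 0.184 0.167] 0.67 [0.531 0.215] 86.4 0.261 [117  93  65]
top [ 0.658 -0.234  0.019] 0.61 [ 0.661 -0.235] 86.8 0.081 [192 156 108]
[ 0.282 -0.296  0.01 ] 0.86
[ 0.658 -0.269  0.008] 0.65
[0.491 0.19  0.12 ] 0.56
above offset cm [-0.1, -0.0, -0.2] rot [-0.2, -0.0, -0.1] q [-0.72, 0.79, 1.33, 0.25, 1.29, -0.91] err 0.0
down offset cm [-0.1, -0.0, -9.5] rot [-0.2, -0.0, -0.1] q [-0.72, 0.92, 1.35, 0.26, 1.15, -0.95] err 0.0
```

Call:
apply_moves(
  series=[
    {"offset": [0,0,-4],"rot": [0,0,0]},
    {"offset": [0,0,-8],"rot": [0,0,0]},
    {"offset": [-0.1,0,-9.3],"rot": [0,0,0]},
    {"offset": [-0.1,0,-9.3],"rot": [0,0,0]},
    {"offset": [-0.1,0,-9.3],"rot": [0,0,0]},
  ],
)

```text
time: 31.35
position: [0.5854, -0.2797, 0.0296]
tool_rot: [0.664, 0.727, 0.118, -0.129]
ft_force: [1.0, 0.0, 0.4]
grip_width: 0.048
grip_force: 0.0
```

Call:
apply_moves(
  series=[
    {"offset": [0,0,0],"rot": [0,0,0]},
    {"offset": [0,0,0],"rot": [0,0,0]},
    {"offset": [0,0,0],"rot": [0,0,0]},
    {"offset": [0,0,0],"rot": [0,0,0]},
    {"offset": [0,0,0],"rot": [0,0,0]},
    {"offset": [0,0,0],"rot": [0,0,0]},
  ],
  hand=0,
)

```text
time: 31.95
position: [0.5848, -0.2795, 0.0291]
tool_rot: [0.664, 0.727, 0.118, -0.129]
ft_force: [-0.4, 0.0, 3.4]
grip_width: 0.0193
grip_force: 40.0
```

Run:
```python
from plan import *
grasped(.58,-.223,95.2)
place(rod(),2,gaps=(.15,.06,.0))
```

```text
raw [0.04665659 0.00035552 0.03751279] [ 9.38546291e-01 -1.55496970e-04  3.45153351e-01]
[ 0.58477322 -0.27953705  0.02910369] 0.019266917796824646 39.999364614486694 [-0.37397778  0.04177013  3.35496831]
gap0.15 offset cm [-7.8, 39.9, 29.7] rot [-74.3, 64.6, -71.1] q [0.03, 0.85, 1.05, -0.03, 2.45, 1.54] err 0.0
gap0.06 offset cm [-7.8, 39.9, 20.7] rot [-74.3, 64.6, -71.1] q [0.03, 0.95, 1.09, -0.03, 2.31, 1.55] err 0.0
gap0.0 offset cm [-7.8, 39.9, 14.7] rot [-74.3, 64.6, -71.1] q [0.03, 1.03, 1.1, -0.03, 2.23, 1.55] err 0.0
```

Call:
apply_moves(
  series=[
    {"offset": [0,0,5],"rot": [0,0,0]},
    {"offset": [0,0,10],"rot": [0,0,0]},
    {"offset": [0,0,15],"rot": [-5,4.3,-4.8]},
    {"offset": [0,1,20],"rot": [-10,8.7,-9.6]},
    {"offset": [-1,3,25],"rot": [-15,13,-14.4]},
    {"offset": [-2,5,30],"rot": [-20,17.4,-19.1]},
    {"offset": [-3,7,30],"rot": [-25,21.7,-23.9]},
    {"offset": [-4,9,30],"rot": [-30,26.1,-28.7]},
    {"offset": [-5,11,30],"rot": [-35,30.4,-33.5]},
    {"offset": [-6,13,30],"rot": [-40,34.8,-38.3]},
    {"offset": [-7,15,30],"rot": [-45,39.1,-43.1]},
    {"offset": [-7.8,17,30],"rot": [-50,43.5,-47.8]},
    {"offset": [-7.8,20,30],"rot": [-55,47.8,-52.6]},
    {"offset": [-7.8,23,30],"rot": [-60,52.2,-57.4]},
    {"offset": [-7.8,26,30],"rot": [-65,56.5,-62.2]},
    {"offset": [-7.8,29,30],"rot": [-70,60.9,-67]},
    {"offset": [-7.8,33,30],"rot": [-74.3,64.6,-71.1]},
    {"offset": [-7.8,37,30],"rot": [-74.3,64.6,-71.1]},
    {"offset": [-7.8,39.9,30],"rot": [-74.3,64.6,-71.1]},
    {"offset": [-7.8,39.9,30],"rot": [-74.3,64.6,-71.1]},
  ],
)

```text
time: 33.95
position: [0.5061, 0.123, 0.3276]
tool_rot: [0.82, 0.022, -0.572, 0.015]
ft_force: [-0.2, -0.0, -0.9]
grip_width: 0.0193
grip_force: 40.0
```

Run:
```python
from plan import *
place(rod(),2,gaps=(.15,.06,.0))
for c in('scene','top'):
    vision.camera(c)
    for r in nets.spot_point(c,'rod0')[:6]: print(c,np.round(r['centre'],3),round(r['conf'],2))
```

```text
gap0.15 offset cm [0.1, -0.3, -0.2] rot [-0.0, -0.0, -0.3] q [0.03, 0.85, 1.05, -0.03, 2.45, 1.54] err 0.0
gap0.06 offset cm [0.1, -0.3, -9.2] rot [-0.0, -0.0, -0.3] q [0.03, 0.95, 1.09, -0.03, 2.31, 1.55] err 0.0
gap0.0 offset cm [0.1, -0.3, -15.2] rot [-0.0, -0.0, -0.3] q [0.03, 1.03, 1.1, -0.03, 2.23, 1.55] err 0.0
scene [0.494 0.188 0.119] 0.89
scene [ 0.28  -0.294  0.01 ] 0.86
scene [0.534 0.296 0.057] 0.26
top [ 0.28  -0.292  0.009] 0.67
top [ 0.647 -0.234  0.011] 0.65
top [0.492 0.125 0.27 ] 0.57
top [0.56  0.115 0.031] 0.2
```

Call:
apply_moves(
  series=[
    {"offset": [0.1,-0.3,-4],"rot": [0,0,0]},
    {"offset": [0.1,-0.3,-8],"rot": [0,0,0]},
    {"offset": [0.1,-0.3,-8],"rot": [0,0,0]},
  ],
)

```text
time: 34.45
position: [0.5062, 0.1151, 0.2444]
tool_rot: [0.818, 0.018, -0.575, 0.014]
ft_force: [-0.7, -0.4, -0.6]
grip_width: 0.0194
grip_force: 40.0
```

Call:
apply_moves(
  series=[
    {"offset": [0,0,-3],"rot": [0,0,0]},
    {"offset": [0,0,-5],"rot": [0,0,0]},
    {"offset": [0,0,-6.8],"rot": [0,0,0]},
    {"offset": [0,0,-6.8],"rot": [0,0,0]},
    {"offset": [0,0,-6.8],"rot": [0,0,0]},
  ],
)

```text
time: 34.95
position: [0.5078, 0.1166, 0.1811]
tool_rot: [0.82, 0.019, -0.572, 0.014]
ft_force: [-0.2, -0.0, -0.1]
grip_width: 0.0195
grip_force: 40.0
```

Run:
```python
from plan import *
place(rod(),2,gaps=(0,)); print(get_obs()['ft_force'])
```

```text
gap0 offset cm [-0.1, 0.3, -0.5] rot [0.1, -0.0, 0.0] q [0.03, 1.03, 1.1, -0.03, 2.23, 1.55] err 0.0
[-0.20328576 -0.0381159  -0.07559198]
```

Call:
apply_moves(
  series=[
    {"offset": [0,0.2,-0.2],"rot": [0,0,0]},
    {"offset": [0,0.2,-0.5],"rot": [0,0,0]},
    {"offset": [0,0.2,-0.6],"rot": [0,0,0]},
    {"offset": [0,0.2,-0.6],"rot": [0,0,0]},
  ],
)

```text
time: 35.35
position: [0.5076, 0.1187, 0.1747]
tool_rot: [0.82, 0.02, -0.572, 0.014]
ft_force: [0.0, 0.2, 0.6]
grip_width: 0.0197
grip_force: 40.0
```

Call:
apply_moves(
  series=[
    {"offset": [0,0,-0.1],"rot": [0,0,0]},
    {"offset": [0,0,-0.2],"rot": [0,0,0]},
    {"offset": [0,0,-0.2],"rot": [0,0,0]},
  ],
)

```text
time: 35.65
position: [0.5076, 0.1186, 0.1737]
tool_rot: [0.819, 0.019, -0.573, 0.014]
ft_force: [1.5, -0.2, 5.2]
grip_width: 0.0196
grip_force: 40.0
```

Contact with the floor. I'll release and retreat outward.

Call:
apply_moves(
  series=[
    {"offset": [0,0,0.1],"rot": [0,0,0]},
    {"offset": [0,0,0.1],"rot": [0,0,0]},
    {"offset": [0,0,0.1],"rot": [0,0,0]},
    {"offset": [0,0,0.1],"rot": [0,0,0]},
    {"offset": [1.5,0,0.6],"rot": [0,0,0]},
    {"offset": [3,0.1,1.1],"rot": [0,0,0]},
    {"offset": [5,0.1,1.9],"rot": [0,0,0]},
    {"offset": [7,0.2,3],"rot": [0,0,0]},
    {"offset": [7,0,8],"rot": [0,0,0]},
    {"offset": [7,-4,13],"rot": [0,0,0]},
    {"offset": [7,-9,13],"rot": [0,0,0]},
    {"offset": [7,-14,13],"rot": [0,0,0]},
    {"offset": [7,-14,13],"rot": [0,0,0]},
  ],
  hand=0.45,
)

```text
time: 36.95
position: [0.5777, -0.0265, 0.303]
tool_rot: [0.821, 0.016, -0.571, 0.013]
ft_force: [-0.3, 1.3, -0.0]
grip_width: 0.039
grip_force: 0.0
```

Run:
```python
from plan import *
for c in('scene','top'):
    im=vision.camera(c)
    for r in rods(c,im): print(c,*r)
    for r in nets.spot_point(c,'rod0')[:6]: print(np.round(r['centre'],3),round(r['conf'],2))
    if c=='scene': s=im
    else: t=im
cv2.imwrite('pics/p4.png',np.hstack([cv2.resize(s[120:310,150:445],(400,258)),cv2.resize(t[130:330,200:420],(400,364))[:258]])[:,:,::-1])
```

```text
scene [ 0.652 -0.23   0.016] 0.87 [ 0.647 -0.235] 88.4 0.169 [202 167 121]
scene [0.504 0.19  0.16 ] 0.84 [0.466 0.153] 157.5 0.209 [149 120  83]
scene [0.5   0.122 0.158] 0.61 [0.462 0.134] 125.7 0.241 [133 105  72]
scene [0.551 0.152 0.062] 0.44 [0.523 0.131] 165.7 0.254 [218 198 153]
[ 0.646 -0.237  0.012] 0.76
[0.487 0.115 0.117] 0.56
top [ 0.278 -0.29   0.02 ] 0.66 [ 0.312 -0.29 ] 4.6 0.111 [ 50 177 174]
top [ 0.642 -0.232  0.019] 0.59 [ 0.648 -0.231] 88.9 0.166 [189 153 107]
top [0.483 0.118 0.166] 0.53 [0.492 0.131] 71.6 0.234 [121  93  65]
top [0.485 0.18  0.101] 0.52 [0.491 0.139] 93.2 0.153 [101  80  54]
[ 0.648 -0.231  0.009] 0.74
[ 0.279 -0.295  0.01 ] 0.62
[0.489 0.124 0.117] 0.51
[0.494 0.192 0.118] 0.39
```

View pics/p4.png

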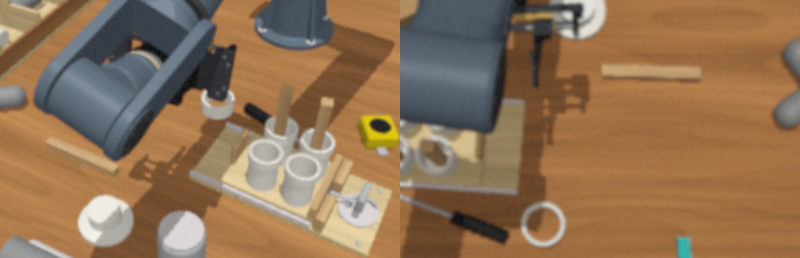

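Both rods stand upright at (283,110) and (322,120). The third rod was knocked and now lies at (0.6475, -0.233).

```bash
python3 -c "
from plan import *
pick(.6475,-.233,88.6)"
```

```text
above offset cm [6.9, -27.0, -18.2] rot [69.5, -67.7, 66.2] q [-0.69, 0.85, 1.18, 0.28, 1.34, -0.76] err 0.0
down offset cm [6.9, -27.0, -27.5] rot [69.5, -67.7, 66.2] q [-0.69, 0.97, 1.21, 0.29, 1.21, -0.8] err 0.0
```

Call:
apply_moves(
  series=[
    {"offset": [1,-4,0],"rot": [4.8,-4.7,4.6]},
    {"offset": [2,-8,0],"rot": [9.6,-9.3,9.1]},
    {"offset": [3,-12,0],"rot": [14.4,-14,13.7]},
    {"offset": [4,-16,-2],"rot": [19.2,-18.7,18.3]},
    {"offset": [5,-20,-4],"rot": [24,-23.3,22.8]},
    {"offset": [6,-24,-6],"rot": [28.8,-28,27.4]},
    {"offset": [6.9,-27,-8],"rot": [33.6,-32.7,32]},
    {"offset": [6.9,-27,-10],"rot": [38.4,-37.4,36.5]},
    {"offset": [6.9,-27,-12],"rot": [43.2,-42,41.1]},
    {"offset": [6.9,-27,-14],"rot": [48,-46.7,45.7]},
    {"offset": [6.9,-27,-16],"rot": [52.8,-51.4,50.2]},
    {"offset": [6.9,-27,-18.2],"rot": [57.6,-56,54.8]},
    {"offset": [6.9,-27,-18.2],"rot": [62.4,-60.7,59.4]},
    {"offset": [6.9,-27,-18.2],"rot": [69.5,-67.7,66.2]},
    {"offset": [6.9,-27,-18.2],"rot": [69.5,-67.7,66.2]},
    {"offset": [6.9,-27,-18.2],"rot": [69.5,-67.7,66.2]},
    {"offset": [6.9,-27,-18.2],"rot": [69.5,-67.7,66.2]},
  ],
  hand=0.55,
)

```text
time: 38.95
position: [0.6471, -0.29, 0.1203]
tool_rot: [0.705, 0.688, 0.123, -0.123]
ft_force: [-0.4, 1.5, 0.5]
grip_width: 0.0479
grip_force: 0.0
```

Run:
```python
from plan import *
for c in('scene','top'):
    im=vision.camera(c)
    for r in rods(c,im): print(c,*r)
pick(.6475,-.233,88.6)
```

```text
scene [0.501 0.19  0.16 ] 0.93 [0.463 0.152] 11.0 0.199 [144 116  78]
scene [ 0.293 -0.286  0.022] 0.86 [ 0.211 -0.307] 178.4 0.014 [ 10 176 172]
scene [0.501 0.118 0.159] 0.76 [0.463 0.112] 113.6 0.24 [141 114  79]
scene [ 0.652 -0.227  0.019] 0.59 [ 0.648 -0.217] 88.8 0.134 [202 167 120]
top [ 0.279 -0.291  0.021] 0.76 [ 0.253 -0.294] 4.0 0.127 [ 51 174 171]
top [0.483 0.115 0.167] 0.59 [0.538 0.162] 96.6 0.286 [140 109  72]
top [0.484 0.184 0.168] 0.57 [0.532 0.219] 88.7 0.259 [114  89  60]
top [ 0.645 -0.257  0.019] 0.42 [ 0.648 -0.262] 84.4 0.044 [187 152 107]
above offset cm [-0.1, 0.1, -0.1] rot [-0.0, -0.1, -0.1] q [-0.69, 0.85, 1.18, 0.28, 1.34, -0.76] err 0.0
down offset cm [-0.1, 0.1, -9.4] rot [-0.0, -0.1, -0.1] q [-0.69, 0.97, 1.21, 0.29, 1.21, -0.8] err 0.0
```

Call:
apply_moves(
  series=[
    {"offset": [0,0.1,-4],"rot": [0,0,0]},
    {"offset": [0,0.1,-8],"rot": [0,0,0]},
    {"offset": [0,0.1,-9.4],"rot": [0,0,0]},
    {"offset": [0,0.1,-9.4],"rot": [0,0,0]},
    {"offset": [0,0.1,-9.4],"rot": [0,0,0]},
  ],
)

```text
time: 39.65
position: [0.6473, -0.2903, 0.0271]
tool_rot: [0.705, 0.688, 0.124, -0.122]
ft_force: [0.4, -0.2, 0.2]
grip_width: 0.0477
grip_force: 0.0
```

Call:
apply_moves(
  series=[
    {"offset": [0,0,0],"rot": [0,0,0]},
    {"offset": [0,0,0],"rot": [0,0,0]},
    {"offset": [0,0,0],"rot": [0,0,0]},
    {"offset": [0,0,0],"rot": [0,0,0]},
    {"offset": [0,0,0],"rot": [0,0,0]},
    {"offset": [0,0,0],"rot": [0,0,0]},
  ],
  hand=0,
)

```text
time: 40.25
position: [0.6467, -0.2904, 0.0268]
tool_rot: [0.705, 0.687, 0.124, -0.122]
ft_force: [-0.6, 0.0, 1.3]
grip_width: 0.0195
grip_force: 40.0
```

Run:
```python
from plan import *
grasped(.6475,-.233,88.6)
for c in (1,3): place(rod(),c,gaps=(.15,.12,.06,.0))
```

```text
raw [ 0.04817056 -0.00055307  0.03546077] [ 9.39542142e-01 -5.47236053e-04  3.42432861e-01]
[ 0.64665661 -0.29039804  0.0268205 ] 0.019510680526997077 39.9993771314621 [-0.61637349  0.02572236  1.29009729]
gap0.15 offset cm [-6.6, 47.6, 30.0] rot [-71.6, 64.6, -62.8] q [0.13, 1.0, 0.71, 0.0, 2.65, 1.57] err 0.0
gap0.12 offset cm [-6.6, 47.6, 27.0] rot [-71.6, 64.6, -62.8] q [0.13, 1.03, 0.73, 0.0, 2.6, 1.57] err 0.0
gap0.06 offset cm [-6.6, 47.6, 21.0] rot [-71.6, 64.6, -62.8] q [0.13, 1.08, 0.76, 0.0, 2.52, 1.57] err 0.0
gap0.0 offset cm [-6.6, 47.6, 15.0] rot [-71.6, 64.6, -62.8] q [0.13, 1.15, 0.77, 0.0, 2.44, 1.57] err 0.0
gap0.15 offset cm [-7.0, 40.5, 30.0] rot [-68.6, 69.4, -67.7] q [0.01, 0.96, 0.81, -0.01, 2.6, 1.56] err 0.0
gap0.12 offset cm [-7.0, 40.5, 27.0] rot [-68.6, 69.4, -67.7] q [0.01, 0.99, 0.83, -0.01, 2.55, 1.56] err 0.0
gap0.06 offset cm [-7.0, 40.5, 21.0] rot [-68.6, 69.4, -67.7] q [0.01, 1.05, 0.85, -0.01, 2.46, 1.56] err 0.0
gap0.0 offset cm [-7.0, 40.5, 15.0] rot [-68.6, 69.4, -67.7] q [0.01, 1.12, 0.86, -0.01, 2.39, 1.57] err 0.0
```

Call:
apply_moves(
  series=[
    {"offset": [0,0,5],"rot": [0,0,0]},
    {"offset": [0,0,10],"rot": [0,0,0]},
    {"offset": [0,0,15],"rot": [-4.6,4.6,-4.5]},
    {"offset": [0,1,20],"rot": [-9.1,9.3,-9]},
    {"offset": [-1,3,24],"rot": [-13.7,13.9,-13.5]},
    {"offset": [-2,5,28],"rot": [-18.3,18.5,-18]},
    {"offset": [-3,7,28],"rot": [-22.9,23.1,-22.6]},
    {"offset": [-4,9,28],"rot": [-27.4,27.8,-27.1]},
    {"offset": [-5,11,28],"rot": [-32,32.4,-31.6]},
    {"offset": [-6,13,28],"rot": [-36.6,37,-36.1]},
    {"offset": [-7,15,28],"rot": [-41.2,41.6,-40.6]},
    {"offset": [-7,17,28],"rot": [-45.7,46.3,-45.1]},
    {"offset": [-7,20,28],"rot": [-50.3,50.9,-49.6]},
    {"offset": [-7,23,28],"rot": [-54.9,55.5,-54.1]},
    {"offset": [-7,26,28],"rot": [-59.5,60.1,-58.7]},
    {"offset": [-7,29,28],"rot": [-64,64.8,-63.2]},
    {"offset": [-7,33,28],"rot": [-68.6,69.4,-67.7]},
    {"offset": [-7,37,28],"rot": [-68.6,69.4,-67.7]},
    {"offset": [-7,40.5,28],"rot": [-68.6,69.4,-67.7]},
    {"offset": [-7,40.5,28],"rot": [-68.6,69.4,-67.7]},
  ],
)

```text
time: 42.25
position: [0.576, 0.1191, 0.3056]
tool_rot: [0.819, 0.007, -0.574, 0.004]
ft_force: [-0.4, 0.4, 0.6]
grip_width: 0.0194
grip_force: 40.0
```

Run:
```python
from plan import *
vision.camera('top')
for r in nets.spot_point('top','rod0')[:6]: print(np.round(r['centre'],3),round(r['conf'],2))
place(rod(),3,gaps=(.12,.06,.0)); print(get_obs()['grip_width'])
```

```text
[0.492 0.192 0.117] 0.74
[0.49  0.125 0.117] 0.7
[ 0.282 -0.296  0.011] 0.69
[0.557 0.124 0.247] 0.56
gap0.12 offset cm [0.0, -0.1, -1.0] rot [0.1, 0.0, -0.1] q [0.01, 0.99, 0.83, -0.01, 2.55, 1.56] err 0.0
gap0.06 offset cm [0.0, -0.1, -7.0] rot [0.1, 0.0, -0.1] q [0.01, 1.05, 0.85, -0.01, 2.46, 1.56] err 0.0
gap0.0 offset cm [0.0, -0.1, -13.0] rot [0.1, 0.0, -0.1] q [0.01, 1.12, 0.86, -0.01, 2.39, 1.57] err 0.0
0.01964034741611494
```

Call:
apply_moves(
  series=[
    {"offset": [0,0,-3],"rot": [0,0,0]},
    {"offset": [0,0,-6],"rot": [0,0,0]},
    {"offset": [0,0,-6],"rot": [0,0,0]},
  ],
)

```text
time: 42.65
position: [0.5756, 0.113, 0.2427]
tool_rot: [0.817, 0.003, -0.576, 0.003]
ft_force: [-0.4, 0.7, -0.3]
grip_width: 0.0197
grip_force: 40.0
```

Call:
apply_moves(
  series=[
    {"offset": [0,0,-3],"rot": [0,0,0]},
    {"offset": [0,0,-5],"rot": [0,0,0]},
    {"offset": [0,0,-6.5],"rot": [0,0,0]},
    {"offset": [0,0,-6.5],"rot": [0,0,0]},
    {"offset": [0,0,-6.5],"rot": [0,0,0]},
  ],
)

```text
time: 43.15
position: [0.5768, 0.1145, 0.182]
tool_rot: [0.819, 0.004, -0.574, 0.003]
ft_force: [-0.2, 0.1, -0.8]
grip_width: 0.0196
grip_force: 40.0
```

Run:
```python
from plan import *
place(rod(),3,gaps=(0,)); print(get_obs()['ft_force'])
```

```text
gap0 offset cm [-0.0, -0.0, -0.6] rot [0.0, -0.0, 0.0] q [0.01, 1.12, 0.86, -0.01, 2.39, 1.57] err 0.0
[-0.18089595  0.06872804 -0.81561623]
```

Call:
apply_moves(
  series=[
    {"offset": [0,0,-0.2],"rot": [0,0,0]},
    {"offset": [0,0,-0.5],"rot": [0,0,0]},
    {"offset": [0,0,-0.6],"rot": [0,0,0]},
    {"offset": [0,0,-0.6],"rot": [0,0,0]},
  ],
)

```text
time: 43.55
position: [0.5766, 0.1147, 0.1757]
tool_rot: [0.819, 0.004, -0.573, 0.003]
ft_force: [-0.3, -0.8, -0.5]
grip_width: 0.0194
grip_force: 40.0
```

Call:
apply_moves(
  series=[
    {"offset": [0,0,-0.1],"rot": [0,0,0]},
    {"offset": [0,0,-0.2],"rot": [0,0,0]},
    {"offset": [0,0,-0.2],"rot": [0,0,0]},
  ],
)

```text
time: 43.85
position: [0.5766, 0.1146, 0.1734]
tool_rot: [0.819, 0.004, -0.573, 0.003]
ft_force: [-0.6, -0.2, -0.6]
grip_width: 0.0196
grip_force: 40.0
```

Call:
apply_moves(
  series=[
    {"offset": [0,0,-0.1],"rot": [0,0,0]},
    {"offset": [0,0,-0.2],"rot": [0,0,0]},
    {"offset": [0,0,-0.2],"rot": [0,0,0]},
  ],
)

```text
time: 44.15
position: [0.5766, 0.1147, 0.1726]
tool_rot: [0.819, 0.004, -0.574, 0.003]
ft_force: [0.4, -0.5, 3.4]
grip_width: 0.0197
grip_force: 40.0
```

Contact. I'll release, retreat well clear, and check.

Call:
apply_moves(
  series=[
    {"offset": [0,0,0.1],"rot": [0,0,0]},
    {"offset": [0,0,0.1],"rot": [0,0,0]},
    {"offset": [0,0,0.1],"rot": [0,0,0]},
    {"offset": [0,0,0.1],"rot": [0,0,0]},
    {"offset": [1.5,0,0.6],"rot": [0,0,0]},
    {"offset": [3,0,1.1],"rot": [0,0,0]},
    {"offset": [5,0,1.9],"rot": [0,0,0]},
    {"offset": [7,0,3],"rot": [0,0,0]},
    {"offset": [7,0,8],"rot": [0,-5,0]},
    {"offset": [5,-4,13],"rot": [0,-10,0]},
    {"offset": [5,-9,13],"rot": [0,-15,0]},
    {"offset": [5,-14,13],"rot": [0,-20,0]},
    {"offset": [2,-19,13],"rot": [0,-25,0]},
    {"offset": [0,-24,13],"rot": [0,-30,0]},
    {"offset": [-2,-29,13],"rot": [0,-35,0]},
    {"offset": [-4,-34,13],"rot": [0,-40,0]},
    {"offset": [-6,-39,13],"rot": [0,-45,0]},
    {"offset": [-6,-39,13],"rot": [0,-45,0]},
  ],
  hand=0.45,
)

```text
time: 45.95
position: [0.514, -0.2783, 0.3037]
tool_rot: [0.977, 0.001, -0.215, 0.006]
ft_force: [-0.1, 0.0, 0.1]
grip_width: 0.0393
grip_force: 0.0
```

Run:
```python
from plan import *
for c in('scene','top'):
    im=vision.camera(c)
    for q in('rod0','tab_top','cup0','cam_grip'):
        for r in nets.spot_point(c,q)[:5]: print(c,q,np.round(r['centre'],3),round(r['conf'],2))
    if c=='scene': s=im
    else: t=im
cv2.imwrite('pics/p5.png',np.hstack([cv2.resize(s[130:310,270:450],(400,400),interpolation=3),cv2.resize(t[150:250,140:280],(400,286),interpolation=3)[:286] if 0 else cv2.copyMakeBorder(cv2.resize(t[150:250,140:280],(400,286),interpolation=3),0,114,0,0,cv2.BORDER_CONSTANT)])[:,:,::-1])
```

```text
scene rod0 [0.563 0.115 0.119] 0.91
scene rod0 [0.489 0.116 0.118] 0.89
scene rod0 [ 0.282 -0.294  0.011] 0.64
scene rod0 [0.493 0.188 0.118] 0.58
scene tab_top [0.518 0.052 0.078] 0.81
scene tab_top [0.554 0.114 0.035] 0.31
scene cup0 [0.491 0.12  0.034] 0.82
scene cup0 [0.565 0.183 0.033] 0.81
scene cup0 [0.556 0.114 0.034] 0.81
scene cup0 [0.492 0.191 0.032] 0.8
scene cam_grip [0.532 0.295 0.059] 0.96
scene cam_grip [0.489 0.122 0.033] 0.58
scene cam_grip [0.565 0.183 0.035] 0.16
top rod0 [ 0.282 -0.292  0.01 ] 0.94
top rod0 [0.491 0.187 0.12 ] 0.46
top cup0 [0.564 0.188 0.033] 0.8
top cup0 [0.494 0.185 0.035] 0.7
top cam_grip [0.534 0.296 0.056] 0.65
```

View pics/p5.png

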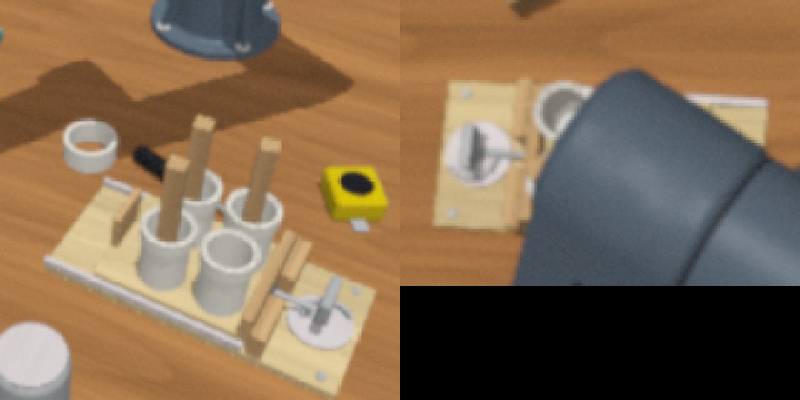

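All three rods stand in their cups (left view, near (205,160), (175,200) and (265,185)). The holder is tight on the crosspiece and the cam is at its end stop. No other timber lies on the table.

```bash
python3 -c "
from rig import hand_in
print(hand_in())"
```

```text
the job is handed in; nothing more can be done
None
```

I locked the holder home with the cam turned to its half-turn stop, then stood all three timber offcuts upright in the white cups. The turquoise look-alike and the other bench items were not handled, and the job is handed in at about 46 s on the robot's clock; the hand-in call returned no verdict.

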